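# Hook the coin cup out and stack the entry-shelf cups in it

## Task

With the reach hook, pull the broad-footed coin cup out from under the glass riser until it stands wholly on the round cork mat, then stand the hook upright on the shelf again, clear of the mat; do not touch the coin cup with the fingers while it is under the riser, and do not knock the riser hard. Nest every loose stacking cup that is there into the coin cup, one in another, fully seated, so that one straight stack stands on the mat with everything released. Leave the other things on the shelf where they are and never tip the coin cup over.

Things in the scene. Friction and masses are not known exactly. Their poses are not given: they have to be found in the camera images.
- coin_cup: steel coin cup on a broad foot: foot disc 90 mm across, 6 mm thick (sloping up to z 10), body 66 mm across, rim at z 60, open top; bore 58 mm wide, 36 mm deep (inner floor at z 24), wall 4 mm; 0.4 kg, slides on the shelf. Origin: centre of its underside, z up. Starts under the glass riser
- riser: fixed low glass riser: clear plate 150 (x) x 460 (y) x 10 mm, underside at z 200, on four steel legs 14 mm thick at x +-63, y +-218 mm; open on all sides. Origin: on the shelf under the plate's centre; front edge (towards the robot) at x -75 mm. Axes parallel to the world's
- mat: round cork mat 200 mm in diameter, 1 mm thick and flush with the shelf (things stand at shelf height on it), fixed. Origin: its centre
- hook: reach hook standing on its two ends: wooden shaft along its x, 12 mm wide (y), 14 mm tall, centre line at z 75, x -100 to +174 mm; at x +170 a steel blade 16 wide (y), 8 thick (x) runs straight down from the shaft to z 0 (the hook); at x -100 a foot plate 80 wide (y), 8 thick, z 0-50, narrow neck above, keeps it upright. Origin: on the shelf below the shaft; grip the shaft there. 0.16 kg
- hook_tip (a point): lower end of the hook's blade, hook frame (170, 0, 0) mm
- hook_foot (a point): middle of the lower edge of the hook's foot plate, hook frame (-100, 0, 0) mm
- cup1: upright steel stacking cup, 62 mm tall: lower part 52 mm wide, solid, z 0-30 (foot tapers to 46 mm); collar z 30-62, 66 mm outside (hold it there), bore 58 mm, open top; 0.16 kg. Origin: underside centre. All alike; some may be absent. The lower part drops 30 mm into another cup's mouth till its shoulder rests on the rim: origin 32 mm above that cup's, or 30 mm above the coin cup's
- cup2: upright steel stacking cup, 62 mm tall: lower part 52 mm wide, solid, z 0-30 (foot tapers to 46 mm); collar z 30-62, 66 mm outside (hold it there), bore 58 mm, open top; 0.16 kg. Origin: underside centre. All alike; some may be absent. The lower part drops 30 mm into another cup's mouth till its shoulder rests on the rim: origin 32 mm above that cup's, or 30 mm above the coin cup's
- cup3: upright steel stacking cup, 62 mm tall: lower part 52 mm wide, solid, z 0-30 (foot tapers to 46 mm); collar z 30-62, 66 mm outside (hold it there), bore 58 mm, open top; 0.16 kg. Origin: underside centre. All alike; some may be absent. The lower part drops 30 mm into another cup's mouth till its shoulder rests on the rim: origin 32 mm above that cup's, or 30 mm above the coin cup's
- cup4: upright steel stacking cup, 62 mm tall: lower part 52 mm wide, solid, z 0-30 (foot tapers to 46 mm); collar z 30-62, 66 mm outside (hold it there), bore 58 mm, open top; 0.16 kg. Origin: underside centre. All alike; some may be absent. The lower part drops 30 mm into another cup's mouth till its shoulder rests on the rim: origin 32 mm above that cup's, or 30 mm above the coin cup's
- cup5: upright steel stacking cup, 62 mm tall: lower part 52 mm wide, solid, z 0-30 (foot tapers to 46 mm); collar z 30-62, 66 mm outside (hold it there), bore 58 mm, open top; 0.16 kg. Origin: underside centre. All alike; some may be absent. The lower part drops 30 mm into another cup's mouth till its shoulder rests on the rim: origin 32 mm above that cup's, or 30 mm above the coin cup's
- fob: black plastic car fob 72 x 40 x 14 mm lying flat, bystander. Origin: centre of its underside
- polish_tin: round aluminium shoe-polish tin, 56 mm in diameter, 22 mm tall, bystander, stands low among the stacking cups. Origin: centre of its underside
- glass_tray: small glass tray 120 x 90 x 18 mm, bystander. Origin: centre of its underside
Mind the look-alikes: they are no part of the job. What is shaped like the cup1 but orange or turquoise is not meant.

How it is judged:
On the way, in this order (a step that is already met when the one before it is completed fails the run):
1. the hook, held, draws the coin cup out past the front edge of the riser (contact force between hook and coin_cup above 0.1 N and contact force between the fingers and hook above 1 N and x of coin_cup in the frame of riser below -0.075 m).
2. the coin cup stands on the mat and the hook stands on the shelf, let go, clear of the mat (horizontal distance between coin_cup and mat below 0.055 m and angle between hook's own z axis and vertical below 0.1 rad and height (world z) of hook below 0.008 m and horizontal distance between each of hook_tip, hook and mat above 0.11 m and horizontal distance between hook_foot and mat above 0.14 m and contact force between the fingers and hook below 0.1 N), for 0.2 s.
At the end, for the whole second after the job is handed in: Coin cup upright, axis within 55 mm of the mat's centre; hook standing upright on the shelf, clear of the mat; every stacking cup present upright within 0.08 rad in the stack, axis within 18 mm of the coin cup's, seated within 5 mm of a full nesting height; all at rest (horizontal distance between coin_cup and mat below 0.055 m and angle between coin_cup's own z axis and vertical below 0.06 rad and height (world z) of coin_cup below 0.006 m and linear speed of each of coin_cup, cup1, cup2, cup3, cup4, cup5 below 0.03 m/s and angle between hook's own z axis and vertical below 0.1 rad and height (world z) of hook below 0.008 m and horizontal distance between each of hook_tip, hook and mat above 0.11 m and horizontal distance between hook_foot and mat above 0.14 m and horizontal distance between each of cup1, cup2, cup3, cup4, cup5 and coin_cup below 0.018 m and angle between each of cup1, cup2, cup3, cup4, cup5's own z axis and vertical below 0.08 rad and (z of cup1 in the frame of coin_cup between 0.025 and 0.035 m or z of cup1 in the frame of coin_cup between 0.057 and 0.067 m or z of cup1 in the frame of coin_cup between 0.089 and 0.099 m or z of cup1 in the frame of coin_cup between 0.121 and 0.131 m or z of cup1 in the frame of coin_cup between 0.153 and 0.163 m) and (z of cup2 in the frame of coin_cup between 0.025 and 0.035 m or z of cup2 in the frame of coin_cup between 0.057 and 0.067 m or z of cup2 in the frame of coin_cup between 0.089 and 0.099 m or z of cup2 in the frame of coin_cup between 0.121 and 0.131 m or z of cup2 in the frame of coin_cup between 0.153 and 0.163 m) and (z of cup3 in the frame of coin_cup between 0.025 and 0.035 m or z of cup3 in the frame of coin_cup between 0.057 and 0.067 m or z of cup3 in the frame of coin_cup between 0.089 and 0.099 m or z of cup3 in the frame of coin_cup between 0.121 and 0.131 m or z of cup3 in the frame of coin_cup between 0.153 and 0.163 m) and (z of cup4 in the frame of coin_cup between 0.025 and 0.035 m or z of cup4 in the frame of coin_cup between 0.057 and 0.067 m or z of cup4 in the frame of coin_cup between 0.089 and 0.099 m or z of cup4 in the frame of coin_cup between 0.121 and 0.131 m or z of cup4 in the frame of coin_cup between 0.153 and 0.163 m) and (z of cup5 in the frame of coin_cup between 0.025 and 0.035 m or z of cup5 in the frame of coin_cup between 0.057 and 0.067 m or z of cup5 in the frame of coin_cup between 0.089 and 0.099 m or z of cup5 in the frame of coin_cup between 0.121 and 0.131 m or z of cup5 in the frame of coin_cup between 0.153 and 0.163 m)); the robot touches nothing.
It fails at once if the fingers touch the coin cup while its centre is behind the riser's front edge (contact force between the fingers and coin_cup above 0.3 N and x of coin_cup in the frame of riser above -0.075 m).
It fails at once if the coin cup is tipped over (angle between coin_cup's own z axis and vertical above 0.7 rad).
It fails at once if the glass riser is knocked hard (over 15 N) (contact force between any of the arm, the fingers, hook and riser above 15 N).
It fails at once if another thing on the shelf is shifted by more than 60 mm (distance of any of fob, polish_tin, glass_tray from where it was at the start of the episode above 0.06 m).
Of cup1, cup2, cup3, cup4, cup5 only 3 to 5 are there at a start; the rules pass over those that are not, and their reading is None.
At some moment in a run one of coin_cup, cup1, cup2, cup3, cup4, cup5 may be knocked a few centimetres aside while the robot is not near it.
It also fails if it takes over 208 s, if anything falls off the work surface, if the arm or the gripper's body presses on something with over 40 N, if the wrist force passes 120 N, or if a joint passes its speed limit or range.

## Robot

A 6-joint arm with a two-finger parallel gripper is mounted at the origin on the work surface. World frame = base frame: x ahead of the robot, y to its left, z up, the work surface at z = 0. Lengths are in m, angles in rad, forces in N, time in s.
With the tool pointing down it reaches from about 0.375 to 0.975 m from the base axis. Payload 3.8 kg.
Tool frame: the origin (TCP) lies at the very end of the fingers, on their centre line; the grasp point (between the pads) lies 19 mm behind it; z points along the fingers, y is the line along which they close (so a half turn about z gives the same grasp; the last joint's range is limited). The gripper opens to 85 mm and grips with 20 to 120 N. Pads are 22 mm wide; open, the fingers measure 114 mm over their backs; the gripper's body (76 mm by 85 mm) begins 54 mm behind the grasp point. The pads swing forward as they close: fully open they stand 13 mm farther back than shut.
Start: joints at [1.11, 0.264, 1.604, -0, 1.274, -0.037], TCP at [0.278, 0.615, 0.231] pointing down, gripper open.
Joint ranges: [-2.63, 2.63], [-0.94, 2.18], [0.31, 2.57], [-1.31, 4.45], [0, 2.66], [-2.55, 2.55]. Speed limits (rad/s): [2.57, 2.57, 3.14, 3.14, 3.14, 3.14].

## Interface

Orientations are given as a rotation vector (axis times angle).
In Python, from workcell import read_state, read_camera, calibration, finish_job gives the robot as it stands.
- The arm moves only by the tool step_arm, never from a script. Its argument "commands" is a list of rows, each an object of numbers: "fingers": the gripper's target within -1 to 1 (shut at 1, half-way at 0, fully open at -1); "dx", "dy", "dz": the shift along the tool's x, y, z in m; "roll": the turn about the tool's z in degrees. In form: [{"fingers": .., "dx": .., "dy": .., "dz": .., "roll": ..}, ...]. A call has 1 to 8 rows; each row is the pose to reach, as a shift and turn from the pose commanded when the call began, along the tool's axes at that moment; what a row does not reach only later rows make up. A row lasts 1/8 s, in which the tool goes at most 62.5 mm and 10.7 degrees, less where a joint would pass 70% of its speed; a pose out of reach is approached as far as the arm can. A call with a gripper value outside its range is refused whole. The fingers move at their own pace and stop on an object; "squeeze" is the grip in N (left out, the last holds). Time passes only in rows, so rows that repeat a pose let the fingers close. It gives the time, the measured TCP pose, the force, the opening and the grip force at its end, in the units of the state.
- read_state(): the state, without advancing time (a new reading comes with each control period).
- read_camera(name): name is "side" or "top" or "wrist"; returns (picture, depth): 384x512x3 uint8, blue, green, red; 384x512 float32, m along the optical axis (not along the pixel's ray), 0 where there is no reading.
- calibration(name): a dict with "intrinsics" (3x3 intrinsics, pixels), "world_to_cam" (4x4, takes a point from world to camera coordinates). Camera axes: x right, y up, looking along -z (the intrinsics and any distortion apply to the point x, -y, -z); pixel columns grow to the right and rows downward; lengths in m; the calibration is good to about 2 mm. A picture is of the moment at which its call begins: read the wrist's pose just before it. calibration takes no time and is no camera call; for the wrist camera it gives the pose at the moment of the call.
- finish_job(): hands the job in; it is judged then, once.
The state is a dict: "time": time; "q": joint angles; "joint_vel": joint speeds; "joint_torque": joint torques, N m; "tool_pos": TCP position; "tcp_rot": TCP orientation; "wrist_force": force on the tool from outside, world axes, zero at the start; "torque": the same for the moment, N m; "width": opening from 0.0 (shut) to 1.0 (fully open); "grip_force": force on a finger pad.
Only numpy, scipy, OpenCV 4.12 (cv2) and the standard library are available. Lean on these libraries where they do the work, as an engineer would, in place of code of your own. Each camera call takes 0.05 s, during which the arm holds its last target. There are 200 camera calls.

## Working session

There is one attempt and no reset: what is moved stays moved. The work goes in short steps, Python scripts to look and compute and a tool call to move; the robot and the scene stay as the last step left them, time stands still between calls to the robot, and variables do not carry over. Pictures are saved under pics/ and viewed, at most 14 in all, crops included, and the job is handed in when it is done.

Besides the shell and the picture viewer there is one more tool, called as name([rows], argument=value, ...), one row to a line, values as JSON. step_arm: Moves the arm, as the interface text tells. Its arguments: {"type":"object","properties":{"commands":{"type":"array","items":{"type":"object","properties":{"fingers":{"type":"number"},"dx":{"type":"number"},"dy":{"type":"number"},"dz":{"type":"number"},"roll":{"type":"number"}}}},"squeeze":{"type":"number"}},"required":["commands"]}

```bash
mkdir -p pics; ls; cat > h.py <<'E'
import numpy as np, cv2
from workcell import read_state, read_camera, calibration, finish_job
def cloud(name):
    c=calibration(name); K=np.array(c["intrinsics"]); T=np.linalg.inv(np.array(c["world_to_cam"]))
    im,d=read_camera(name); im=np.array(im); d=np.array(d)
    v,u=np.mgrid[:d.shape[0],:d.shape[1]]
    dist=np.array(c.get("distortion",np.zeros(5)),float)
    p=cv2.undistortPoints(np.stack([u,v],-1).reshape(-1,1,2).astype(np.float64),K,dist).reshape(d.shape+(2,))
    P=np.stack([p[...,0]*d,-p[...,1]*d,-d,np.ones_like(d)],-1)@T.T
    P=P[...,:3]; P[d<=0]=np.nan
    return im,P
E
python3 - <<'E'
from h import *
print(read_state())
for n in("top","side"):
    c=calibration(n); print(n,c)
    im,P=cloud(n); cv2.imwrite(f"pics/{n}0.png",im); np.save(f"pics/{n}0.npy",P)
E
```

```text
pics
{'time': 0.0, 'q': array([ 1.11012244e+00,  2.64758877e-01,  1.60541286e+00, -1.41782936e-05,
        1.27370757e+00, -3.68864635e-02]), 'joint_vel': array([ 4.12440223e-04,  1.76370724e-03, -4.73488412e-05,  2.58148271e-04,
       -5.06269995e-04, -6.20759314e-04]), 'joint_torque': array([-1.74299821e-03, -5.15129828e+01, -3.67309785e+01, -3.13643641e-04,
        1.31263406e-02,  6.21565391e-06]), 'tool_pos': array([0.27723293, 0.61461348, 0.2299372 ]), 'tcp_rot': array([-0.66059103, -3.07079094,  0.00348592]), 'wrist_force': array([-0.29898729, -0.08091871, -0.80465631]), 'torque': array([ 0.02848471, -0.02394517,  0.00892226]), 'grip_force': 0.0, 'width': 0.9996679004274712}
top {'intrinsics': array([[386.52366417,   0.        , 255.00316091],
       [  0.        , 386.52366417, 190.83101684],
       [  0.        ,   0.        ,   1.        ]]), 'world_to_cam': array([[ 0.00406627, -0.99973759,  0.02254371, -0.0642133 ],
       [ 0.99913966,  0.00499222,  0.04117052, -0.57885045],
       [-0.04127226,  0.02235691,  0.99889778, -1.13450172],
       [ 0.        ,  0.        ,  0.        ,  1.        ]])}
side {'intrinsics': array([[462.26893004,   0.        , 259.16830675],
       [  0.        , 462.26893004, 189.92636496],
       [  0.        ,   0.        ,   1.        ]]), 'world_to_cam': array([[ 0.99280136, -0.1183416 , -0.01845868, -0.58876953],
       [ 0.09694668,  0.7034961 ,  0.7040558 , -0.05513383],
       [-0.07033348, -0.70077707,  0.70990472, -1.65890345],
       [ 0.        ,  0.        ,  0.        ,  1.        ]])}
```

View pics/top0.png

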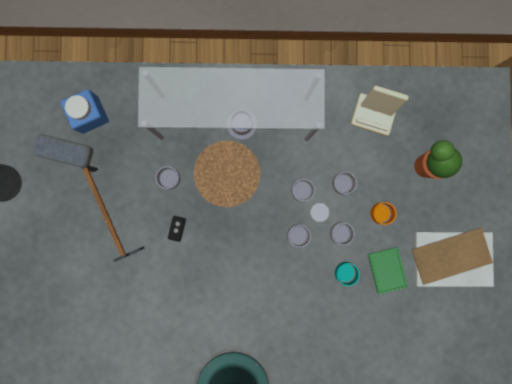

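View pics/side0.png

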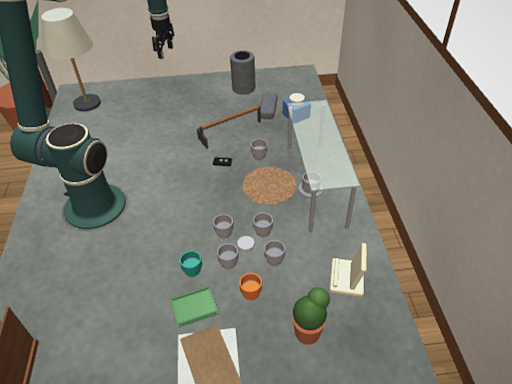

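Top view: five grey cups at (168,178), (303,189), (345,183), (299,235) and (342,233). The look-alikes are orange (384,213) and turquoise (347,274), and the tin (319,212) is low. The coin cup is at (241,124) under the glass, the mat at (227,173), and the hook runs from its foot at (129,254) to its blade at (88,168), with a grey block close behind.

```bash
cat >> h.py <<'E'
def circ(p):
    A=np.c_[2*p,np.ones(len(p))]; s=np.linalg.lstsq(A,(p**2).sum(1),rcond=None)[0]
    return s[0],s[1],np.sqrt(s[2]+s[0]**2+s[1]**2)
def rim(P,c,zlo,zhi,rad=.05):
    m=(np.hypot(P[...,0]-c[0],P[...,1]-c[1])<rad)&(P[...,2]>zlo)&(P[...,2]<zhi)
    q=P[m]
    if len(q)<8: return None
    (x,y),r=cv2.minEnclosingCircle(q[:,:2].astype(np.float32))
    return np.round([x,y,r,np.median(q[:,2]),len(q)],4)
def proj(name,X):
    c=calibration(name); p=np.array(c["world_to_cam"])@np.r_[X,1]; K=c["intrinsics"]
    q=np.array(K)@[p[0],-p[1],-p[2]]; return q[:2]/q[2]
E
python3 - <<'E'
from h import *
T=np.load("pics/top0.npy");S=np.load("pics/side0.npy")
im=cv2.imread("pics/top0.png")
g=lambda u,v:np.round(T[v,u],3)
for n,u,v in [("A",168,178),("B",303,189),("C",345,183),("D",299,235),("E",342,233),("or",384,213),("tu",347,274),("coin",241,124)]:
    # first guess: median of neighbourhood
    c=np.nanmedian(T[v-8:v+9,u-8:u+9].reshape(-1,3),axis=0)
    print(n,c.round(3),"top",rim(T,c,.05,.075),"side",rim(S,c,.05,.075))
print("tin",g(319,212),"fob",g(177,229),"block",g(63,151),"blue",g(80,105),"glass",g(190,90),g(241,110))
ys,xs=np.where((abs(im[...,0].astype(int)-90)<30)&(im[...,2].astype(int)-im[...,0]>40))
k=(ys>138)&(ys<210)&(xs>190)&(xs<264); p=T[ys[k],xs[k]]
print("mat",cv2.minEnclosingCircle(p[:,:2].astype(np.float32)),np.nanmedian(p[:,2]))
# hook shaft: z 60-95 region
for N,M in(("top",T),("side",S)):
    m=(M[...,2]>.066)&(M[...,2]<.095)&(M[...,0]>.3)&(M[...,0]<.75)&(M[...,1]>.2)&(M[...,1]<.5)
    q=M[m]; print(N,len(q))
    i=np.argsort(q[:,0]); print(q[i][::max(1,len(q)//14)].round(3).tolist())
m=(T[...,1]>.33)&(T[...,1]<.6)&(T[...,0]>.5)&(T[...,0]<.78)&(T[...,2]>.02)
q=T[m];print("block ext",len(q));
mm=(m.astype(np.uint8)); n,l,st,ce=cv2.connectedComponentsWithStats(mm)
for i in range(1,n):
    if st[i,4]>20: r=T[l==i]; print(st[i],np.nanmin(r,0).round(3),np.nanmax(r,0).round(3))
# glass extents via legs/plate
m=(T[...,2]>.19)&(T[...,2]<.23)&(T[...,0]>.5)&(abs(T[...,1])<.5); r=T[m]; print("plate",np.percentile(r,[1,99],axis=0).round(3),len(r))
E
```

```text
A [0.615 0.192 0.031] top [6.150e-01 1.883e-01 3.310e-02 6.100e-02 1.360e+02] side [6.156e-01 1.840e-01 3.800e-02 5.750e-02 1.010e+02]
B [ 0.585 -0.202  0.03 ] top [ 5.819e-01 -1.993e-01  3.310e-02  6.090e-02  1.180e+02] side [ 5.808e-01 -2.003e-01  3.580e-02  5.920e-02  1.380e+02]
C [ 0.603 -0.326  0.03 ] top [ 6.026e-01 -3.199e-01  3.380e-02  6.070e-02  1.330e+02] side [ 6.030e-01 -3.215e-01  3.440e-02  5.940e-02  1.500e+02]
D [ 0.45 -0.19  0.03] top [ 4.514e-01 -1.874e-01  3.300e-02  6.080e-02  1.210e+02] side [ 4.509e-01 -1.903e-01  3.470e-02  5.880e-02  1.340e+02]
E [ 0.456 -0.316  0.03 ] top [ 4.584e-01 -3.123e-01  3.310e-02  6.080e-02  1.330e+02] side [ 4.583e-01 -3.150e-01  3.460e-02  5.880e-02  1.570e+02]
or [ 0.515 -0.44   0.03 ] top [ 5.154e-01 -4.325e-01  3.380e-02  6.030e-02  1.470e+02] side [ 5.161e-01 -4.349e-01  3.440e-02  5.950e-02  1.660e+02]
tu [ 0.337 -0.331  0.03 ] top [ 3.431e-01 -3.259e-01  3.350e-02  6.030e-02  1.410e+02] side [ 3.444e-01 -3.277e-01  3.520e-02  5.870e-02  1.610e+02]
coin [ 0.746 -0.022  0.209] top [ 7.545e-01 -2.260e-02  2.020e-02  5.880e-02  
[... 513 characters left out ...]
, 0.082], [0.56, 0.376, 0.084], [0.579, 0.388, 0.082], [0.598, 0.393, 0.084], [0.616, 0.395, 0.072], [0.635, 0.405, 0.077], [0.737, 0.212, 0.092]]
side 292
[[0.389, 0.311, 0.077], [0.409, 0.31, 0.076], [0.426, 0.325, 0.078], [0.446, 0.321, 0.079], [0.463, 0.33, 0.085], [0.483, 0.34, 0.08], [0.504, 0.341, 0.083], [0.525, 0.356, 0.074], [0.542, 0.365, 0.081], [0.563, 0.365, 0.084], [0.582, 0.386, 0.082], [0.602, 0.387, 0.074], [0.621, 0.405, 0.08], [0.642, 0.403, 0.069], [0.74, 0.207, 0.093]]
block ext 1988
[ 68 115  37  18 381] [0.748 0.38  0.02 ] [0.78  0.464 0.103]
[  33  134   78   84 1606] [0.502 0.343 0.02 ] [0.74  0.578 0.089]
plate [[ 0.728 -0.225  0.206]
 [ 0.876  0.226  0.214]] 11236
```

```bash
python3 - <<'E'
import cv2,numpy as np
a=cv2.resize(cv2.imread("pics/top0.png")[60:290,30:410],(760,460),interpolation=cv2.INTER_CUBIC)
cv2.imwrite("pics/crop1.png",a)
E
```

```text
(no output)
```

View pics/crop1.png

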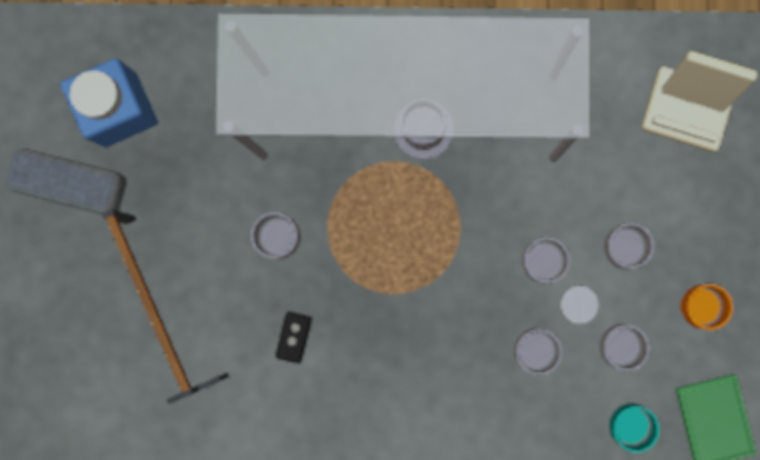

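```bash
cat >> h.py <<'E'
from scipy.spatial.transform import Rotation as R
def plan(x,y,z,ang=None):
    """shift in tool axes to world TCP target; ang=world angle (deg) of tool y (closing line), mod 180"""
    s=read_state(); M=R.from_rotvec(s["tcp_rot"]).as_matrix()
    d=M.T@(np.array([x,y,z])-s["tool_pos"]); cur=np.degrees(np.arctan2(M[1,1],M[0,1])); r=0
    if ang is not None: r=-((ang-cur+90)%180-90)   # tool z down: roll sign flips
    print("d",d.round(4),"cur y-angle %.1f roll %.1f q6 %.2f"%(cur,r,s["q"][5]),"tcp",s["tool_pos"].round(4),"tz",M[:,2].round(3),"t",s["time"])
E
python3 - <<'E'
from h import *
T=np.load("pics/top0.npy");S=np.load("pics/side0.npy")
for M in(T,S):
    m=(M[...,2]>.066)&(M[...,2]<.095)&(M[...,0]>.385)&(M[...,0]<.66)&(M[...,1]>.2)&(M[...,1]<.45)
    q=M[m][:,:2]; l=cv2.fitLine(q.astype(np.float32),cv2.DIST_HUBER,0,.01,.01).ravel()
    t=(q-l[2:])@l[:2]; e=[l[2:]+l[:2]*a for a in(t.min(),t.max())]
    print("hook dir",np.degrees(np.arctan2(l[1],l[0])),"ends",e,t.max()-t.min(),"z",np.percentile(M[m][:,2],[5,50,95]))
outs=[]
for n,(u0,u1,v0,v1) in (("top",(200,290,90,165)),("side",(275,350,150,215))):
    im=cv2.imread(f"pics/{n}0.png"); a=cv2.resize(im[v0:v1,u0:u1],(400,330),interpolation=cv2.INTER_CUBIC)
    fx,fy=400/(u1-u0),330/(v1-v0)
    b=a.copy()
    for r,z,col in((.033,.06,(0,0,255)),(.045,.006,(0,255,0))):
        pts=[proj(n,[.752+r*np.cos(t),-.022+r*np.sin(t),z]) for t in np.linspace(0,6.28,40)]
        pts=[((p[0]+.5-u0)*fx,(p[1]+.5-v0)*fy) for p in pts]
        cv2.polylines(b,[np.int32(pts)],True,col,1)
    outs.append(np.hstack([b]))
cv2.imwrite("pics/coin.png",np.hstack(outs))
print(calibration("wrist")); plan(.481,.344,.2,21.8+90)
E
```

```text
hook dir 24.464304 ends [array([0.3933246 , 0.29813357]), array([0.64577518, 0.41299205])] 0.277351343503855 z [0.07256366 0.08203176 0.08566529]
hook dir 24.409758 ends [array([0.39291493, 0.29533867]), array([0.64786984, 0.41104369])] 0.27998152863258496 z [0.06927759 0.07863527 0.0853945 ]
{'intrinsics': array([[316.47192908,   0.        , 256.35632499],
       [  0.        , 316.47192908, 187.0689905 ],
       [  0.        ,   0.        ,   1.        ]]), 'world_to_cam': array([[ 0.41143686,  0.91143273, -0.0031768 , -0.67340269],
       [-0.86441207,  0.38910104, -0.31842135,  0.04041455],
       [-0.28898354,  0.13375634,  0.94794396, -0.38140731],
       [ 0.        ,  0.        ,  0.        ,  1.        ]])}
d [-0.297  -0.1629  0.0304] cur y-angle 65.7 roll -46.1 q6 -0.04 tcp [0.2773 0.6147 0.2301] tz [-0.001 -0.002 -1.   ] t 0.1
```

View pics/coin.png

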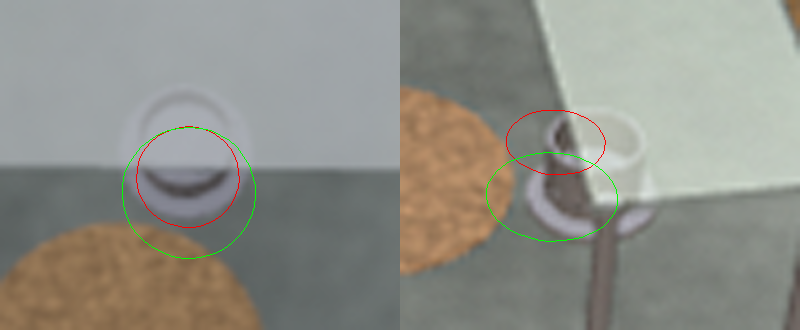

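The overlay shows the cup about 25 mm deeper than first guessed: the rim centre in the top crop is about (187,137), and the side view shifts by the same amount. That puts the coin cup near (0.777,-0.021).

step_arm([
  {"fingers":-0.3,"dx":-0.297,"dy":-0.163,"dz":0.03,"roll":-48.5},
  {"fingers":-0.3,"dx":-0.297,"dy":-0.163,"dz":0.03,"roll":-48.5},
  {"fingers":-0.3,"dx":-0.297,"dy":-0.163,"dz":0.03,"roll":-48.5},
  {"fingers":-0.3,"dx":-0.297,"dy":-0.163,"dz":0.03,"roll":-48.5},
  {"fingers":-0.3,"dx":-0.297,"dy":-0.163,"dz":0.03,"roll":-48.5},
  {"fingers":-0.3,"dx":-0.297,"dy":-0.163,"dz":0.03,"roll":-48.5},
  {"fingers":-0.3,"dx":-0.297,"dy":-0.163,"dz":0.03,"roll":-48.5},
  {"fingers":-0.3,"dx":-0.297,"dy":-0.163,"dz":0.03,"roll":-48.5},
])

```text
time: 1.1
tool_pos: [0.4808, 0.3448, 0.201]
tcp_rot: [0.658, -3.071, -0.001]
wrist_force: [0.5, 0.0, 0.8]
width: 0.647
grip_force: 0.0
```

```bash
python3 - <<'E'
from h import *
plan(.486,.339,.056,114.4)
im,P=cloud("wrist"); cv2.imwrite("pics/w1.png",im)
m=(P[...,2]>.066)&(P[...,2]<.095)&(P[...,0]>.385)&(P[...,0]<.66)&(P[...,1]>.25)&(P[...,1]<.45)
q=P[m][:,:2]; l=cv2.fitLine(q.astype(np.float32),cv2.DIST_HUBER,0,.01,.01).ravel()
t=(q-l[2:])@l[:2]
print(np.degrees(np.arctan2(l[1],l[0])),l[2:]+l[:2]*t.min(),l[2:]+l[:2]*t.max(),np.ptp(t), np.percentile(P[m][:,2],[5,50,95]))
print("on line y at x=.486:",l[3]+l[1]/l[0]*(.486-l[2]))
E
```

```text
d [-0.0024 -0.0075  0.145 ] cur y-angle 114.2 roll -0.2 q6 -1.41 tcp [0.4808 0.3448 0.201 ] tz [-0.001  0.    -1.   ] t 1.1
24.571735 [0.39164654 0.30044999] [0.64489742 0.41624622] 0.2784686302003925 [0.08002506 0.08149898 0.08263753]
on line y at x=.486: 0.3435921
```

View pics/w1.png

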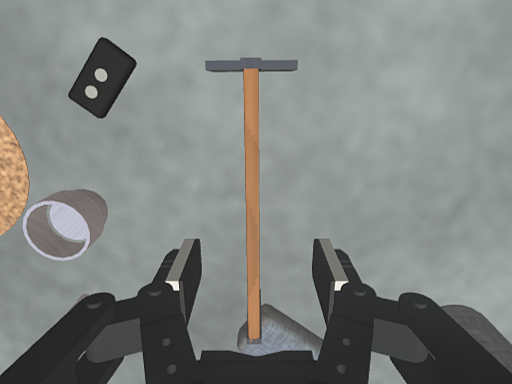

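The wrist view shows the hook's foot at (252,65), the shaft centred between the fingers, and the grey block at (275,330) beyond the blade. The shaft top is at z 0.082, as expected.

step_arm([
  {"fingers":-0.3,"dx":-0.002,"dy":-0.005,"dz":0.06},
  {"fingers":-0.3,"dx":-0.002,"dy":-0.005,"dz":0.11},
  {"fingers":-0.3,"dx":-0.002,"dy":-0.005,"dz":0.145},
  {"fingers":-0.3,"dx":-0.002,"dy":-0.005,"dz":0.145},
  {"fingers":0.4,"dx":-0.002,"dy":-0.005,"dz":0.145},
  {"fingers":1,"dx":-0.002,"dy":-0.005,"dz":0.145},
  {"fingers":1,"dx":-0.002,"dy":-0.005,"dz":0.145},
  {"fingers":1,"dx":-0.002,"dy":-0.005,"dz":0.145},
], squeeze=60)

```text
invalid input
```

step_arm([
  {"fingers":1},
  {"fingers":1},
  {"fingers":1,"dz":-0.02},
  {"fingers":1,"dz":-0.05},
  {"fingers":1,"dz":-0.08},
  {"fingers":1,"dz":-0.085},
  {"fingers":1,"dz":-0.085},
])

```text
invalid input
```

```bash
python3 - <<'E'
from h import *
s=read_state(); print(s["tool_pos"],s["width"],s["grip_force"])
im,P=cloud("wrist")
m=(P[...,2]>.13)&(P[...,2]<.2)&(np.hypot(P[...,0]-.485,P[...,1]-.341)<.13)&(np.hypot(P[...,0]-.485,P[...,1]-.341)>.045)
q=P[m]; q=q[(abs((q[:,0]-.485)*-.413+(q[:,1]-.341)*.911)<.012)]
for lo,hi in((-.12,-.08),(-.08,-.05),(.045,.08),(.08,.13)):
    t=(q[:,0]-.485)*.911+(q[:,1]-.341)*.413; k=q[(t>lo)&(t<hi)]; print(lo,len(k),np.percentile(k[:,2],[50,90]) if len(k) else None, k.mean(0) if len(k) else None)
plan(.6,.1,.145,78)
E
```

```text
[0.48064613 0.3452814  0.2011387 ] 0.652508289778826 0.0
-0.12 0 None None
-0.08 0 None None
0.045 0 None None
0.08 0 None None
d [-0.0079 -0.273   0.0561] cur y-angle 114.3 roll 36.3 q6 -1.41 tcp [0.4806 0.3456 0.2013] tz [-0.  0. -1.] t 1.2
```

step_arm([
  {"fingers":-0.3,"dx":-0.002,"dy":-0.005,"dz":0.06,"roll":0},
  {"fingers":-0.3,"dx":-0.002,"dy":-0.005,"dz":0.11,"roll":0},
  {"fingers":-0.3,"dx":-0.002,"dy":-0.005,"dz":0.145,"roll":0},
  {"fingers":-0.3,"dx":-0.002,"dy":-0.005,"dz":0.145,"roll":0},
  {"fingers":0.4,"dx":-0.002,"dy":-0.005,"dz":0.145,"roll":0},
  {"fingers":1,"dx":-0.002,"dy":-0.005,"dz":0.145,"roll":0},
  {"fingers":1,"dx":-0.002,"dy":-0.005,"dz":0.145,"roll":0},
  {"fingers":1,"dx":-0.002,"dy":-0.005,"dz":0.145,"roll":0},
], squeeze=60)

```text
time: 2.2
tool_pos: [0.4865, 0.3423, 0.0588]
tcp_rot: [-0.658, 3.068, 0.003]
wrist_force: [-2.1, 1.7, 6.2]
width: 0.127
grip_force: 60.3
```

step_arm([
  {"fingers":1,"dx":0,"dy":0,"dz":-0.02,"roll":0},
  {"fingers":1,"dx":0,"dy":0,"dz":-0.05,"roll":0},
  {"fingers":1,"dx":0,"dy":0,"dz":-0.085,"roll":0},
  {"fingers":1,"dx":0,"dy":0,"dz":-0.085,"roll":0},
  {"fingers":1,"dx":0,"dy":0,"dz":-0.085,"roll":0},
])

```text
time: 2.82
tool_pos: [0.4848, 0.3404, 0.1411]
tcp_rot: [0.659, -3.071, 0.001]
wrist_force: [0.1, 0.7, -1.5]
width: 0.123
grip_force: 59.3
```

```bash
python3 - <<'E'
from h import *
s=read_state(); print(s["tool_pos"],s["width"],s["grip_force"],s["wrist_force"])
o=s["tool_pos"][:2]
for n in("wrist","side"):
    im,P=cloud(n)
    if n=="side": cv2.imwrite("pics/s1.png",im)
    t=(P[...,0]-o[0])*.911+(P[...,1]-o[1])*.413; u=-(P[...,0]-o[0])*.413+(P[...,1]-o[1])*.911
    for lo,hi in((-.105,-.085),(-.08,-.05),(.045,.08),(.08,.13),(.13,.165)):
        m=(t>lo)&(t<hi)&(abs(u)<.012)&(P[...,2]>.12)&(P[...,2]<.2); k=P[m]
        print(n,lo,len(k),np.percentile(k[:,2],[50,90]).round(4) if len(k) else None,u[m].mean().round(4))
plan(.6,.1,.145,78)
E
```

```text
[0.48480119 0.34039413 0.1411125 ] 0.1229934354420041 59.251259565353394 [ 0.07404119  0.71919207 -1.50873691]
wrist -0.105 2717 [0.1646 0.1655] 0.0005
wrist -0.08 2557 [0.1644 0.1652] 0.0008
wrist 0.045 0 None nan
wrist 0.08 0 None nan
wrist 0.13 0 None nan
side -0.105 42 [0.1539 0.1651] -0.0047
side -0.08 31 [0.1599 0.1652] -0.004
side 0.045 35 [0.1593 0.1654] -0.0049
side 0.08 45 [0.1594 0.1635] -0.0037
side 0.13 31 [0.1593 0.1646] -0.0042
d [-0.0074 -0.2664 -0.0052] cur y-angle 114.2 roll 36.2 q6 -1.42 tcp [0.484  0.34   0.1397] tz [-0.003 -0.002 -1.   ] t 2.925<stdin>:10: RuntimeWarning: Mean of empty slice.
  ret = ret.dtype.type(ret / rcount)
```

The shaft is level in the grip. I'll regrip 55 mm further back so the gripper stays clear of the riser.

step_arm([
  {"fingers":1,"dx":0,"dy":0,"dz":0.05,"roll":0},
  {"fingers":1,"dx":0,"dy":0,"dz":0.075,"roll":0},
  {"fingers":1,"dx":0,"dy":0,"dz":0.083,"roll":0},
  {"fingers":1,"dx":0,"dy":0,"dz":0.083,"roll":0},
  {"fingers":0.5,"dx":0,"dy":0,"dz":0.083,"roll":0},
  {"fingers":0.3,"dx":0,"dy":0,"dz":0.083,"roll":0},
  {"fingers":0.3,"dx":0,"dy":0,"dz":0.083,"roll":0},
])

```text
time: 3.8
tool_pos: [0.485, 0.3407, 0.0579]
tcp_rot: [0.659, -3.071, 0.0]
wrist_force: [0.3, -0.3, 0.3]
width: 0.349
grip_force: 0.0
```

step_arm([
  {"fingers":0.3,"dx":0.03,"dy":0,"dz":0,"roll":0},
  {"fingers":0.3,"dx":0.055,"dy":0,"dz":0,"roll":0},
  {"fingers":0.3,"dx":0.055,"dy":0,"dz":0,"roll":0},
  {"fingers":1,"dx":0.055,"dy":0,"dz":0,"roll":0},
  {"fingers":1,"dx":0.055,"dy":0,"dz":0,"roll":0},
  {"fingers":1,"dx":0.055,"dy":0,"dz":0,"roll":0},
  {"fingers":1,"dx":0.055,"dy":0,"dz":0,"roll":0},
], squeeze=90)

```text
time: 4.68
tool_pos: [0.4361, 0.3188, 0.0588]
tcp_rot: [-0.659, 3.07, 0.001]
wrist_force: [1.7, -0.3, 2.3]
width: 0.122
grip_force: 88.0
```

step_arm([
  {"fingers":1,"dx":0,"dy":0,"dz":-0.02,"roll":0},
  {"fingers":1,"dx":0,"dy":0,"dz":-0.05,"roll":0},
  {"fingers":1,"dx":0,"dy":0,"dz":-0.08,"roll":0},
  {"fingers":1,"dx":0,"dy":0,"dz":-0.08,"roll":0},
  {"fingers":1,"dx":0,"dy":0,"dz":-0.08,"roll":0},
])

```text
time: 5.3
tool_pos: [0.4341, 0.3177, 0.1368]
tcp_rot: [0.658, -3.07, 0.001]
wrist_force: [-0.2, 0.8, -1.6]
width: 0.121
grip_force: 88.0
```

```bash
python3 - <<'E'
from h import *
s=read_state(); print(s["tool_pos"],s["width"],s["grip_force"],s["wrist_force"])
o=s["tool_pos"][:2]
for n in("top","side"):
    im,P=cloud(n)
    t=(P[...,0]-o[0])*.911+(P[...,1]-o[1])*.413; u=-(P[...,0]-o[0])*.413+(P[...,1]-o[1])*.911
    for lo,hi in((.045,.08),(.08,.13),(.13,.18),(.18,.22),(.22,.25)):
        m=(t>lo)&(t<hi)&(abs(u)<.016)&(P[...,2]>.12)&(P[...,2]<.2); k=P[m]
        if len(k): print(n,lo,len(k),np.percentile(k[:,2],[50,90]).round(4) ,u[m].mean().round(4),t[m].max())
plan(.45,.04,.1375,76.7)
E
```

```text
[0.43409329 0.3177266  0.13676015] 0.12054566176854227 87.97104477882385 [-0.24320674  0.76486649 -1.59149244]
top 0.045 84 [0.1596 0.1624] -0.0024 0.0798635753151467
top 0.08 120 [0.1587 0.1619] -0.002 0.12999145154815078
top 0.13 118 [0.1585 0.1616] -0.0024 0.1794515039833605
top 0.18 103 [0.1582 0.1612] -0.0028 0.21993328654832162
top 0.22 34 [0.1563 0.1606] -0.004 0.22761771956846438
side 0.045 35 [0.1557 0.1613] -0.0043 0.07821423928237209
side 0.08 50 [0.1544 0.1599] -0.0036 0.1296285336035088
side 0.13 48 [0.155  0.1597] -0.0053 0.17993719261815927
side 0.18 40 [0.1514 0.1583] -0.0045 0.2199792613383223
side 0.22 22 [0.1423 0.1582] -0.0064 0.22939928450291883
d [ 0.0989 -0.2597 -0.0009] cur y-angle 114.2 roll 37.5 q6 -1.41 tcp [0.4337 0.3174 0.1361] tz [-0.003 -0.002 -1.   ] t 5.4
```

step_arm([
  {"fingers":1,"dx":0.015,"dy":-0.035,"dz":0,"roll":5},
  {"fingers":1,"dx":0.03,"dy":-0.075,"dz":0,"roll":11},
  {"fingers":1,"dx":0.045,"dy":-0.115,"dz":0,"roll":17},
  {"fingers":1,"dx":0.06,"dy":-0.155,"dz":0,"roll":23},
  {"fingers":1,"dx":0.075,"dy":-0.195,"dz":0,"roll":29},
  {"fingers":1,"dx":0.09,"dy":-0.235,"dz":0,"roll":34},
  {"fingers":1,"dx":0.099,"dy":-0.26,"dz":0,"roll":37.5},
  {"fingers":1,"dx":0.099,"dy":-0.26,"dz":0,"roll":37.5},
])

```text
time: 6.4
tool_pos: [0.4504, 0.0391, 0.1368]
tcp_rot: [-0.368, -3.117, 0.001]
wrist_force: [0.2, -0.4, -2.3]
width: 0.12
grip_force: 88.2
```

```bash
python3 - <<'E'
from h import *
plan(.621,.016,.1375,76.7)
h=np.array([.973,-.230]); s=read_state()
for n in("top","side"):
    im,P=cloud(n); cv2.imwrite(f"pics/{n}2.png",im)
    o=s["tool_pos"][:2]; t=(P[...,:2]-o)@h; u=(P[...,:2]-o)@[.23,.973]
    m=(t>.03)&(t<.25)&(abs(u)<.02)&(P[...,2]>.12)&(P[...,2]<.19); print(n,m.sum(),t[m].max(),np.polyfit(t[m],u[m],1))
E
python3 - <<'E'
import cv2,numpy as np
a=cv2.imread("pics/top2.png")[50:250,130:350];b=cv2.imread("pics/side2.png")[80:260,200:400]
cv2.imwrite("pics/c2.png",np.hstack([cv2.resize(a,(400,364)),cv2.resize(b,(400,364))]))
E
```

```text
d [-0.1713  0.0173 -0.0011] cur y-angle 76.5 roll -0.2 q6 -1.30 tcp [0.4504 0.0391 0.1368] tz [-0.003 -0.    -1.   ] t 6.4
top 381 0.2276684898271567 [-0.00331437 -0.00014664]
side 293 0.22671596400604815 [-0.00132461 -0.00254285]
```

View pics/c2.png

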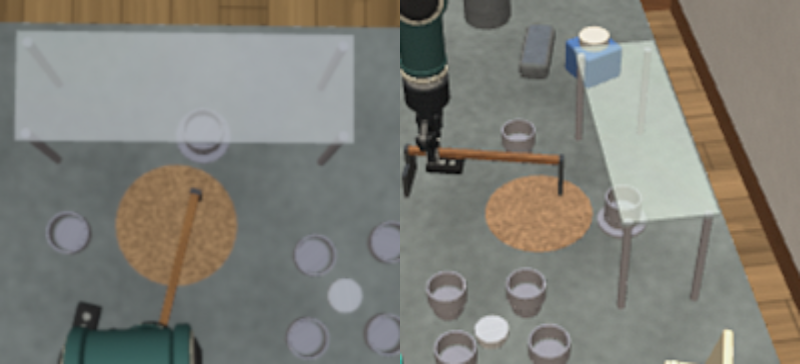

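The view is clear: blade tip at (195,195) in the top crop, coin cup at (203,135), nothing in the way. Now I advance over the cup and lower the blade behind it.

step_arm([
  {"fingers":1,"dx":-0.03,"dy":0.003,"dz":0,"roll":0},
  {"fingers":1,"dx":-0.07,"dy":0.007,"dz":0,"roll":0},
  {"fingers":1,"dx":-0.11,"dy":0.011,"dz":0,"roll":0},
  {"fingers":1,"dx":-0.15,"dy":0.015,"dz":0,"roll":0},
  {"fingers":1,"dx":-0.171,"dy":0.017,"dz":0,"roll":0},
  {"fingers":1,"dx":-0.171,"dy":0.017,"dz":0,"roll":0},
  {"fingers":1,"dx":-0.171,"dy":0.017,"dz":0,"roll":0},
])

```text
time: 7.38
tool_pos: [0.6205, 0.0189, 0.1374]
tcp_rot: [-0.361, -3.118, 0.0]
wrist_force: [0.0, -0.1, -1.8]
width: 0.121
grip_force: 88.2
```

```bash
python3 - <<'E'
from h import *
plan(.621,.016,.0605,76.7)
a=read_camera("top")[0][70:180,170:310];b=read_camera("side")[0][100:250,240:390]
cv2.imwrite("pics/c3.png",np.hstack([cv2.resize(a,(460,364),interpolation=2),cv2.resize(b,(340,364),interpolation=2)]))
E
```

```text
d [-0.0013 -0.0027  0.0769] cur y-angle 76.8 roll 0.1 q6 -1.35 tcp [0.6205 0.0189 0.1374] tz [-0.002  0.    -1.   ] t 7.375
```

View pics/c3.png

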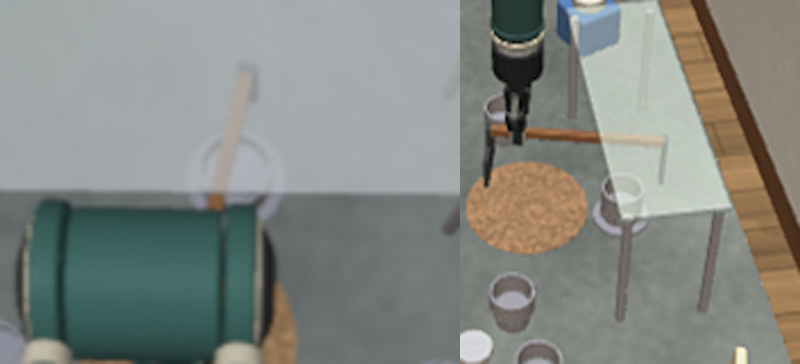

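The blade (247,72) is behind the cup (236,175), with the shaft running over it. Lowering.

step_arm([
  {"fingers":1,"dx":-0.001,"dy":-0.003,"dz":0.02,"roll":0},
  {"fingers":1,"dx":-0.001,"dy":-0.003,"dz":0.045,"roll":0},
  {"fingers":1,"dx":-0.001,"dy":-0.003,"dz":0.065,"roll":0},
  {"fingers":1,"dx":-0.001,"dy":-0.003,"dz":0.076,"roll":0},
  {"fingers":1,"dx":-0.001,"dy":-0.003,"dz":0.076,"roll":0},
  {"fingers":1,"dx":-0.001,"dy":-0.003,"dz":0.076,"roll":0},
])

```text
time: 8.22
tool_pos: [0.6227, 0.0146, 0.063]
tcp_rot: [0.363, 3.119, 0.0]
wrist_force: [0.5, -0.1, -1.5]
width: 0.118
grip_force: 88.3
```

step_arm([
  {"fingers":1,"dx":0.006,"dy":0,"dz":0,"roll":0},
  {"fingers":1,"dx":0.012,"dy":0,"dz":0,"roll":0},
  {"fingers":1,"dx":0.018,"dy":0,"dz":0,"roll":0},
  {"fingers":1,"dx":0.024,"dy":0,"dz":0,"roll":0},
  {"fingers":1,"dx":0.032,"dy":0,"dz":0,"roll":0},
  {"fingers":1,"dx":0.04,"dy":0,"dz":0,"roll":0},
  {"fingers":1,"dx":0.05,"dy":0,"dz":0,"roll":0},
  {"fingers":1,"dx":0.06,"dy":0,"dz":0,"roll":0},
])

```text
time: 9.22
tool_pos: [0.5629, 0.0286, 0.0623]
tcp_rot: [0.363, 3.12, -0.0]
wrist_force: [1.7, -0.1, -1.9]
width: 0.12
grip_force: 88.2
```

```bash
python3 - <<'E'
from h import *
s=read_state(); print(s["tool_pos"],s["wrist_force"],s["grip_force"])
a=read_camera("top")[0][70:180,170:310];b=read_camera("side")[0][100:250,240:390]
cv2.imwrite("pics/c4.png",np.hstack([cv2.resize(a,(460,364),interpolation=2),cv2.resize(b,(340,364),interpolation=2)]))
E
```

```text
[0.56294792 0.02857373 0.06233153] [ 1.69656445 -0.09431552 -1.88800929] 88.18951964378357
```

View pics/c4.png

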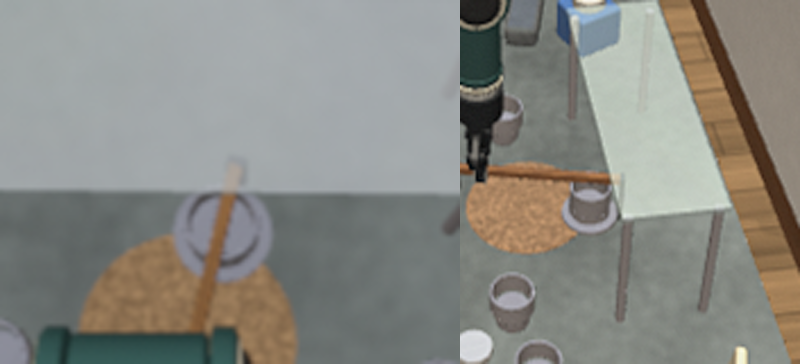

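The cup (222,230) is moving with the hook, upright and centred under the shaft. Continuing.

step_arm([
  {"fingers":1,"dx":0.012,"dy":0,"dz":0,"roll":0},
  {"fingers":1,"dx":0.025,"dy":0,"dz":0,"roll":0},
  {"fingers":1,"dx":0.038,"dy":0,"dz":0,"roll":0},
  {"fingers":1,"dx":0.05,"dy":0,"dz":0,"roll":0},
  {"fingers":1,"dx":0.062,"dy":0,"dz":0,"roll":0},
  {"fingers":1,"dx":0.075,"dy":0,"dz":0,"roll":0},
  {"fingers":1,"dx":0.087,"dy":0,"dz":0,"roll":0},
  {"fingers":1,"dx":0.097,"dy":0,"dz":0,"roll":0},
])

```text
time: 10.32
tool_pos: [0.4684, 0.0509, 0.0623]
tcp_rot: [0.363, 3.121, -0.0]
wrist_force: [1.6, -0.8, -2.3]
width: 0.117
grip_force: 88.2
```

```bash
python3 - <<'E'
from h import *
s=read_state(); print(s["tool_pos"],s["wrist_force"],s["grip_force"])
for n in("top","side"):
    im,P=cloud(n)
    if n=="top": a=im[90:220,170:300]
    print(n,rim(P,(.64,.012),.05,.0645),rim(P,(.64,.012),.002,.0095,.06))
cv2.imwrite("pics/c5.png",np.hstack([cv2.resize(a,(400,400),interpolation=2),cv2.resize(im[120:250,210:340],(400,400),interpolation=2)]))
E
```

```text
[0.46835525 0.05088738 0.06229475] [ 1.55023704 -0.82271246 -2.25154169] 88.15821290016174
top [6.467e-01 1.510e-02 3.970e-02 5.940e-02 9.400e+01] [6.398e-01 1.200e-02 5.990e-02 5.000e-03 3.660e+02]
side [6.464e-01 1.070e-02 4.070e-02 5.700e-02 7.100e+01] [6.399e-01 1.210e-02 5.980e-02 5.200e-03 1.450e+02]
```

View pics/c5.png

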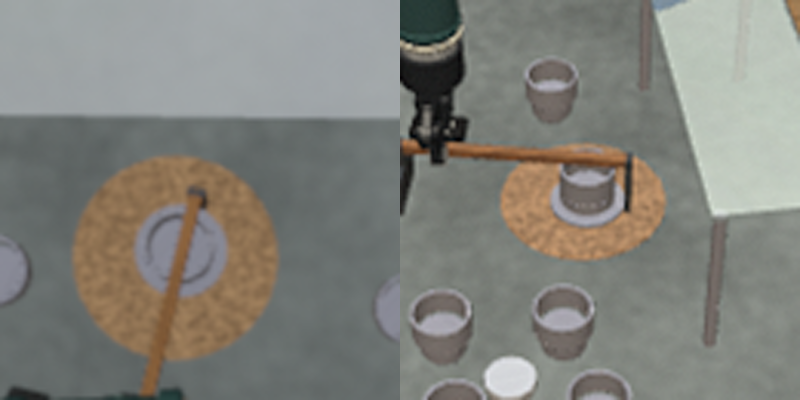

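The cup stands near the mat's centre. Freeing the hook now.

step_arm([
  {"fingers":1,"dx":-0.012,"dy":0,"dz":0,"roll":0},
  {"fingers":1,"dx":-0.012,"dy":0,"dz":0,"roll":0},
  {"fingers":1,"dx":-0.012,"dy":0,"dz":-0.03,"roll":0},
  {"fingers":1,"dx":-0.012,"dy":0,"dz":-0.06,"roll":0},
  {"fingers":1,"dx":-0.012,"dy":0,"dz":-0.09,"roll":0},
  {"fingers":1,"dx":-0.012,"dy":0,"dz":-0.09,"roll":0},
  {"fingers":1,"dx":-0.012,"dy":0,"dz":-0.09,"roll":0},
])

```text
time: 11.3
tool_pos: [0.4803, 0.0478, 0.1511]
tcp_rot: [-0.363, -3.119, 0.0]
wrist_force: [-0.4, 0.8, -2.0]
width: 0.116
grip_force: 88.3
```

```bash
python3 - <<'E'
from h import *
plan(.435,.318,.152,114.3)
E
```

```text
d [ 0.1062  0.2525 -0.0008] cur y-angle 76.7 roll -37.6 q6 -1.29 tcp [0.4803 0.0478 0.1511] tz [-0.002 -0.    -1.   ] t 11.3
```

step_arm([
  {"fingers":1,"dx":0.03,"dy":0.02,"dz":0,"roll":-3},
  {"fingers":1,"dx":0.06,"dy":0.06,"dz":0,"roll":-9},
  {"fingers":1,"dx":0.08,"dy":0.1,"dz":0,"roll":-15},
  {"fingers":1,"dx":0.095,"dy":0.14,"dz":0,"roll":-21},
  {"fingers":1,"dx":0.106,"dy":0.18,"dz":0,"roll":-27},
  {"fingers":1,"dx":0.106,"dy":0.22,"dz":0,"roll":-33},
  {"fingers":1,"dx":0.106,"dy":0.2525,"dz":0,"roll":-37.6},
  {"fingers":1,"dx":0.106,"dy":0.2525,"dz":0,"roll":-37.6},
])

```text
time: 12.3
tool_pos: [0.435, 0.3193, 0.15]
tcp_rot: [0.665, -3.067, 0.001]
wrist_force: [-1.2, -0.5, -2.8]
width: 0.12
grip_force: 88.4
```

```bash
python3 - <<'E'
from h import *
plan(.435,.318,.0585,114.3); s=read_state(); o=s["tool_pos"][:2]
im,P=cloud("wrist")
t=(P[...,:2]-o)@[.911,.413]; u=(P[...,:2]-o)@[-.413,.911]
m=(t<-.02)&(t>-.05)&(abs(u)<.012)&(P[...,2]>.1); print(m.sum(),np.median(P[m][:,2]) if m.any() else 0)
for n in("top","side"):
  im,P=cloud(n); t=(P[...,:2]-o)@[.911,.413]; u=(P[...,:2]-o)@[-.413,.911]
  for lo,hi in((.05,.1),(.1,.16),(.16,.22)):
    m=(t>lo)&(t<hi)&(abs(u)<.016)&(P[...,2]>.13)&(P[...,2]<.22); print(n,np.percentile(P[m][:,2],[50,90]).round(4),u[m].mean().round(4))
E
```

```text
d [ 0.0002 -0.0012  0.0915] cur y-angle 114.5 roll 0.2 q6 -1.41 tcp [0.435  0.3193 0.15  ] tz [-0.003 -0.001 -1.   ] t 12.3
2311 0.1730993961957036
top [0.1724 0.1749] -0.0029
top [0.1717 0.1743] -0.003
top [0.171  0.1738] -0.0032
side [0.1698 0.1742] -0.0054
side [0.1681 0.1742] -0.006
side [0.1675 0.1735] -0.0063
```

Level. Setting the hook down where it stood.

step_arm([
  {"fingers":1,"dx":0,"dy":-0.001,"dz":0.04,"roll":0},
  {"fingers":1,"dx":0,"dy":-0.001,"dz":0.07,"roll":0},
  {"fingers":1,"dx":0,"dy":-0.001,"dz":0.085,"roll":0},
  {"fingers":1,"dx":0,"dy":-0.001,"dz":0.091,"roll":0},
  {"fingers":1,"dx":0,"dy":-0.001,"dz":0.091,"roll":0},
  {"fingers":0.5,"dx":0,"dy":-0.001,"dz":0.091,"roll":0},
  {"fingers":0.2,"dx":0,"dy":-0.001,"dz":0.091,"roll":0},
  {"fingers":-0.1,"dx":0,"dy":-0.001,"dz":0.091,"roll":0},
])

```text
time: 13.45
tool_pos: [0.4367, 0.3176, 0.0622]
tcp_rot: [-0.662, 3.07, 0.001]
wrist_force: [-0.6, 0.1, -0.2]
width: 0.548
grip_force: 0.0
```

step_arm([
  {"fingers":-0.1,"dx":0,"dy":0,"dz":0,"roll":0},
  {"fingers":-0.1,"dx":0,"dy":0,"dz":-0.04,"roll":0},
  {"fingers":-0.1,"dx":0,"dy":0,"dz":-0.09,"roll":0},
  {"fingers":-0.1,"dx":0,"dy":0,"dz":-0.15,"roll":0},
  {"fingers":-0.1,"dx":0,"dy":0,"dz":-0.18,"roll":0},
  {"fingers":-1,"dx":0,"dy":0,"dz":-0.18,"roll":0},
  {"fingers":-1,"dx":0,"dy":0,"dz":-0.18,"roll":0},
])

```text
time: 14.32
tool_pos: [0.4354, 0.3167, 0.24]
tcp_rot: [0.661, -3.069, 0.001]
wrist_force: [-1.0, 0.5, -1.3]
width: 0.948
grip_force: 0.0
```

```bash
cat > look.py <<'E'
from h import *
import sys
T=cloud("top"); S=cloud("side"); tag=sys.argv[1]
cv2.imwrite(f"pics/top_{tag}.png",T[0]); cv2.imwrite(f"pics/side_{tag}.png",S[0])
for n,c in dict(A=(.615,.188),B=(.582,-.199),C=(.603,-.320),D=(.451,-.187),E=(.458,-.312),coin=(.64,.013)).items():
    print(n,rim(T[1],c,.053,.075),rim(S[1],c,.053,.075))
P=T[1]; m=(P[...,2]>.066)&(P[...,2]<.1)&(P[...,0]>.36)&(P[...,0]<.68)&(P[...,1]>.27)&(P[...,1]<.45)
q=P[m]
if len(q)>20:
    l=cv2.fitLine(q[:,:2].astype(np.float32),cv2.DIST_HUBER,0,.01,.01).ravel(); t=(q[:,:2]-l[2:])@l[:2]
    print("hook",len(q),np.degrees(np.arctan2(l[1],l[0])),l[2:]+l[:2]*t.min(),l[2:]+l[:2]*t.max(),np.median(q[:,2]),np.polyfit(t,q[:,2],1))
E
python3 look.py a
```

```text
A [6.152e-01 1.881e-01 3.300e-02 6.100e-02 1.220e+02] [6.160e-01 1.853e-01 3.650e-02 5.910e-02 8.200e+01]
B [ 5.820e-01 -1.988e-01  3.300e-02  6.140e-02  1.100e+02] [ 5.827e-01 -2.004e-01  3.550e-02  5.970e-02  1.140e+02]
C [ 6.027e-01 -3.196e-01  3.330e-02  6.090e-02  1.190e+02] [ 6.052e-01 -3.213e-01  3.680e-02  6.020e-02  1.320e+02]
D [ 4.515e-01 -1.873e-01  3.300e-02  6.160e-02  1.130e+02] [ 4.523e-01 -1.909e-01  3.600e-02  5.970e-02  1.100e+02]
E [ 4.579e-01 -3.125e-01  3.310e-02  6.100e-02  1.220e+02] [ 4.573e-01 -3.143e-01  3.390e-02  6.000e-02  1.300e+02]
coin [6.381e-01 1.650e-02 3.320e-02 5.930e-02 1.000e+02] [6.376e-01 1.550e-02 3.650e-02 5.720e-02 8.900e+01]
hook 567 24.370699 [0.39181625 0.29471411] [0.64647301 0.41007455] 0.0818507247944642 [0.00068771 0.08086029]
```

Hook stands at its old place, level. The coin cup is at (0.638,0.016), about 10 mm from the mat's centre. Next is cup A.

```bash
python3 - <<'E'
from h import *
plan(.6155,.187,.16)
E
```

```text
d [-0.1115 -0.1922  0.0786] cur y-angle 114.3 roll 0.0 q6 -1.41 tcp [0.435  0.3164 0.2389] tz [-0.003 -0.002 -1.   ] t 14.425
```

step_arm([
  {"fingers":-1,"dx":-0.03,"dy":-0.05,"dz":0,"roll":10},
  {"fingers":-1,"dx":-0.06,"dy":-0.1,"dz":0.02,"roll":20},
  {"fingers":-1,"dx":-0.09,"dy":-0.15,"dz":0.04,"roll":30},
  {"fingers":-1,"dx":-0.1115,"dy":-0.192,"dz":0.06,"roll":40},
  {"fingers":-1,"dx":-0.1115,"dy":-0.192,"dz":0.0785,"roll":50},
  {"fingers":-1,"dx":-0.1115,"dy":-0.192,"dz":0.0785,"roll":60},
  {"fingers":-1,"dx":-0.1115,"dy":-0.192,"dz":0.0785,"roll":70},
  {"fingers":-1,"dx":-0.1115,"dy":-0.192,"dz":0.0785,"roll":80},
])

```text
time: 15.42
tool_pos: [0.6155, 0.1876, 0.16]
tcp_rot: [-1.474, -2.771, 0.005]
wrist_force: [-0.4, 0.2, -0.2]
width: 1.002
grip_force: 0.0
```

step_arm([
  {"fingers":-1,"dx":0,"dy":0,"dz":0,"roll":10},
  {"fingers":-1,"dx":0,"dy":0,"dz":0,"roll":20},
  {"fingers":-1,"dx":0,"dy":0,"dz":0,"roll":30},
  {"fingers":-1,"dx":0,"dy":0,"dz":0,"roll":34},
  {"fingers":-1,"dx":0,"dy":0,"dz":0,"roll":34},
])

```text
time: 16.05
tool_pos: [0.6156, 0.1878, 0.1606]
tcp_rot: [-2.213, -2.227, 0.005]
wrist_force: [-0.2, 0.7, 0.2]
width: 1.003
grip_force: 0.0
```

```bash
python3 - <<'E'
from h import *
im,P=cloud("wrist"); cv2.imwrite("pics/w2.png",im)
c=(.6155,.187); print(rim(P,c,.055,.075))
plan(*c,.028,0)
E
```

```text
[6.143e-01 1.885e-01 3.310e-02 6.140e-02 1.423e+03]
d [-7.00e-04  1.00e-04  1.33e-01] cur y-angle 0.4 roll 0.4 q6 0.25 tcp [0.6158 0.1878 0.161 ] tz [-0.003 -0.001 -1.   ] t 16.1
```

View pics/w2.png

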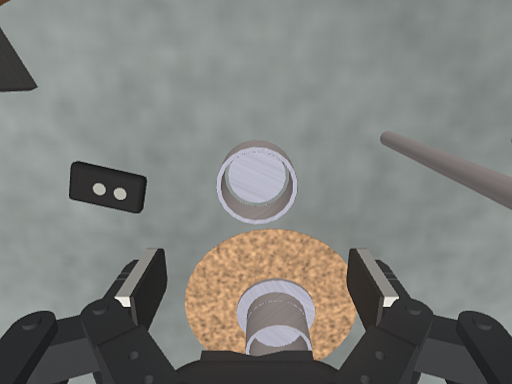

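Cup A is centred between the fingers at (257,185), with the coin cup on the mat at (278,325). The wrist camera's position for A agrees to 1 mm.

step_arm([
  {"fingers":-1,"dx":0,"dy":0,"dz":0.06,"roll":0},
  {"fingers":-1,"dx":0,"dy":0,"dz":0.11,"roll":0},
  {"fingers":-1,"dx":0,"dy":0,"dz":0.133,"roll":0},
  {"fingers":-1,"dx":0,"dy":0,"dz":0.133,"roll":0},
  {"fingers":1,"dx":0,"dy":0,"dz":0.133,"roll":0},
  {"fingers":1,"dx":0,"dy":0,"dz":0.133,"roll":0},
  {"fingers":1,"dx":0,"dy":0,"dz":0.133,"roll":0},
], squeeze=40)

```text
time: 16.98
tool_pos: [0.6182, 0.1885, 0.0316]
tcp_rot: [2.214, 2.227, 0.005]
wrist_force: [0.5, 0.2, 2.7]
width: 0.766
grip_force: 44.9
```

step_arm([
  {"fingers":1,"dx":0,"dy":0,"dz":0,"roll":0},
  {"fingers":1,"dx":0,"dy":0,"dz":-0.03,"roll":0},
  {"fingers":1,"dx":0,"dy":0,"dz":-0.08,"roll":0},
  {"fingers":1,"dx":0,"dy":0,"dz":-0.11,"roll":0},
  {"fingers":1,"dx":0,"dy":0,"dz":-0.11,"roll":0},
])

```text
time: 17.6
tool_pos: [0.619, 0.1887, 0.143]
tcp_rot: [2.213, 2.225, 0.009]
wrist_force: [-0.1, -0.4, -1.6]
width: 0.766
grip_force: 45.5
```

```bash
cat > held.py <<'E'
from h import *
import sys
s=read_state(); print("w",s["width"],"grip",s["grip_force"]); o=s["tool_pos"]
im,P=cloud("wrist"); r=rim(P,o[:2],o[2]+.02,o[2]+.05,.045); print("held rim wrist",r,"rel tcp",(r[[0,1,3]]-o).round(4))
for n in("top","side"):
    P=cloud(n)[1]; print(n,"coin",rim(P,(.638,.016),.053,.075))
plan(*map(float,sys.argv[1:4]),0)
E
python3 held.py .638 .016 .138
```

```text
w 0.7664304617343922 grip 45.483805015683174
held rim wrist [6.1890e-01 1.9520e-01 4.4600e-02 1.7260e-01 1.0543e+04] rel tcp [-0.0001  0.0065  0.0296]
top coin [6.377e-01 1.690e-02 3.280e-02 6.000e-02 1.000e+02]
side coin [6.358e-01 1.300e-02 3.550e-02 5.850e-02 8.200e+01]
d [-0.1718  0.0219 -0.0005] cur y-angle 0.3 roll 0.3 q6 0.25 tcp [0.6152 0.1876 0.1374] tz [-0.004 -0.001 -1.   ] t 17.75
```

step_arm([
  {"fingers":1,"dx":-0.05,"dy":0.006,"dz":0,"roll":0},
  {"fingers":1,"dx":-0.1,"dy":0.013,"dz":0,"roll":0},
  {"fingers":1,"dx":-0.15,"dy":0.019,"dz":0,"roll":0},
  {"fingers":1,"dx":-0.172,"dy":0.022,"dz":0,"roll":0},
  {"fingers":1,"dx":-0.172,"dy":0.022,"dz":0,"roll":0},
  {"fingers":1,"dx":-0.172,"dy":0.022,"dz":0,"roll":0},
])

```text
time: 18.5
tool_pos: [0.639, 0.0172, 0.1386]
tcp_rot: [-2.214, -2.226, 0.001]
wrist_force: [-0.5, 0.5, -1.9]
width: 0.767
grip_force: 45.4
```

```bash
python3 - <<'E'
from h import *
plan(.638,.016,.062,0)
T=cloud("top")[1];S=cloud("side")[1]; o=read_state()["tool_pos"]
print(rim(S,o[:2],.15,.18,.045),rim(S,o[:2],.1,.18,.045),rim(T,(.638,.016),.005,.05,.06))
a=read_camera("side")[0][110:240,210:340]; cv2.imwrite("pics/c6.png",cv2.resize(a,(500,500),interpolation=2))
E
```

```text
d [-0.0012 -0.0008  0.0766] cur y-angle 0.3 roll 0.3 q6 -0.02 tcp [0.639  0.0172 0.1386] tz [-0.002  0.001 -1.   ] t 18.5
[6.402e-01 1.040e-02 4.380e-02 1.631e-01 2.330e+02] [6.402e-01 1.040e-02 4.380e-02 1.523e-01 4.050e+02] [6.202e-01 3.190e-02 4.370e-02 9.600e-03 8.900e+01]
```

View pics/c6.png

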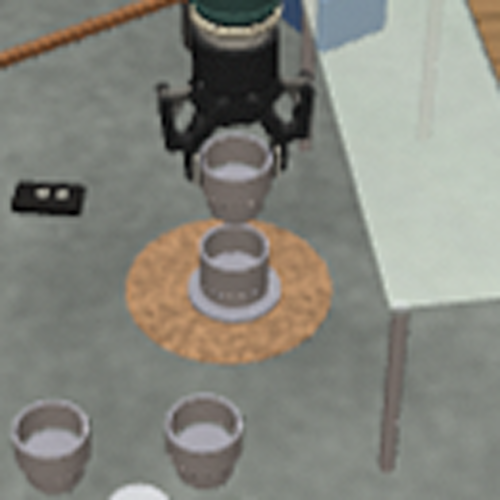

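The held cup is above the coin cup, which stands upright on the mat, and they are aligned. Lowering.

step_arm([
  {"fingers":1,"dx":-0.001,"dy":-0.001,"dz":0.03,"roll":0},
  {"fingers":1,"dx":-0.001,"dy":-0.001,"dz":0.05,"roll":0},
  {"fingers":1,"dx":-0.001,"dy":-0.001,"dz":0.065,"roll":0},
  {"fingers":1,"dx":-0.001,"dy":-0.001,"dz":0.074,"roll":0},
  {"fingers":1,"dx":-0.001,"dy":-0.001,"dz":0.077,"roll":0},
  {"fingers":1,"dx":-0.001,"dy":-0.001,"dz":0.077,"roll":0},
])

```text
time: 19.4
tool_pos: [0.6391, 0.0152, 0.0631]
tcp_rot: [2.215, 2.227, 0.001]
wrist_force: [0.4, 0.8, -1.8]
width: 0.764
grip_force: 45.4
```

step_arm([
  {"fingers":1,"dx":0,"dy":0,"dz":0.002,"roll":0},
  {"fingers":1,"dx":0,"dy":0,"dz":0.003,"roll":0},
  {"fingers":-1,"dx":0,"dy":0,"dz":0.003,"roll":0},
  {"fingers":-1,"dx":0,"dy":0,"dz":0.003,"roll":0},
  {"fingers":-1,"dx":0,"dy":0,"dz":0.003,"roll":0},
  {"fingers":-1,"dx":0,"dy":0,"dz":-0.04,"roll":0},
  {"fingers":-1,"dx":0,"dy":0,"dz":-0.09,"roll":0},
  {"fingers":-1,"dx":0,"dy":0,"dz":-0.12,"roll":0},
])

```text
time: 20.4
tool_pos: [0.64, 0.0152, 0.1858]
tcp_rot: [2.213, 2.226, 0.004]
wrist_force: [0.6, -0.0, 0.6]
width: 1.003
grip_force: 0.0
```

```bash
cat > nxt.py <<'E'
from h import *
import sys
# usage: nxt.py tag ztop(stack rim) next cup guess x y
a=list(map(float,sys.argv[1:4])); T=cloud("top"); S=cloud("side")
for n,P in(("top",T[1]),("side",S[1])): print(n,"stack",rim(P,(.638,.016),a[0]-.008,a[0]+.012),"next",rim(P,a[1:],.053,.075,.06))
print("wrist stack",rim(cloud("wrist")[1],(.638,.016),a[0]-.008,a[0]+.008))
plan(a[1],a[2],max(.16,a[0]+.04),0)
E
python3 nxt.py .092 .582 -.199
```

```text
top stack [6.163e-01 3.800e-03 1.860e-02 9.200e-02 1.700e+01] next [ 5.820e-01 -1.992e-01  3.310e-02  6.160e-02  1.110e+02]
side stack [6.37e-01 1.51e-02 3.88e-02 8.98e-02 8.70e+01] next [ 5.808e-01 -2.014e-01  3.600e-02  6.030e-02  1.200e+02]
wrist stack [6.389e-01 1.540e-02 3.300e-02 9.130e-02 1.508e+03]
d [-0.2139 -0.0597  0.0251] cur y-angle 0.3 roll 0.3 q6 -0.02 tcp [0.6404 0.0152 0.1854] tz [ 0.005 -0.    -1.   ] t 20.55
```

Seated (rim 0.092). Next cup B.

step_arm([
  {"fingers":-1,"dx":-0.05,"dy":-0.014,"dz":0,"roll":0},
  {"fingers":-1,"dx":-0.1,"dy":-0.028,"dz":0,"roll":0},
  {"fingers":-1,"dx":-0.15,"dy":-0.042,"dz":0,"roll":0},
  {"fingers":-1,"dx":-0.2,"dy":-0.056,"dz":0.02,"roll":0},
  {"fingers":-1,"dx":-0.214,"dy":-0.059,"dz":0.026,"roll":0},
  {"fingers":-1,"dx":-0.214,"dy":-0.059,"dz":0.026,"roll":0},
  {"fingers":-1,"dx":-0.214,"dy":-0.059,"dz":0.026,"roll":0},
])

```text
time: 21.42
tool_pos: [0.5813, -0.1979, 0.1565]
tcp_rot: [-2.214, -2.228, -0.001]
wrist_force: [0.3, -0.9, -0.5]
width: 1.0
grip_force: 0.0
```

```bash
python3 - <<'E'
from h import *
im,P=cloud("wrist"); c=(.5818,-.200); print(rim(P,c,.055,.075))
plan(*c,.028,0)
E
```

```text
[ 5.811e-01 -1.992e-01  3.300e-02  6.140e-02  1.480e+03]
d [-2.30e-03  1.00e-04  1.29e-01] cur y-angle 0.4 roll 0.4 q6 -0.38 tcp [ 0.5816 -0.1978  0.157 ] tz [ 0.  0. -1.] t 21.475
```

step_arm([
  {"fingers":-1,"dx":-0.0015,"dy":0,"dz":0.06,"roll":0},
  {"fingers":-1,"dx":-0.0015,"dy":0,"dz":0.105,"roll":0},
  {"fingers":-1,"dx":-0.0015,"dy":0,"dz":0.129,"roll":0},
  {"fingers":-1,"dx":-0.0015,"dy":0,"dz":0.129,"roll":0},
  {"fingers":1,"dx":-0.0015,"dy":0,"dz":0.129,"roll":0},
  {"fingers":1,"dx":-0.0015,"dy":0,"dz":0.129,"roll":0},
  {"fingers":1,"dx":-0.0015,"dy":0,"dz":0.129,"roll":0},
  {"fingers":1,"dx":-0.0015,"dy":0,"dz":0.129,"roll":0},
])

```text
time: 22.48
tool_pos: [0.583, -0.201, 0.0302]
tcp_rot: [2.213, 2.225, 0.004]
wrist_force: [-0.6, 1.5, 6.2]
width: 0.765
grip_force: 45.3
```

step_arm([
  {"fingers":1,"dx":0,"dy":0,"dz":-0.03,"roll":0},
  {"fingers":1,"dx":0,"dy":0,"dz":-0.08,"roll":0},
  {"fingers":1,"dx":0,"dy":0,"dz":-0.135,"roll":0},
  {"fingers":1,"dx":0,"dy":0,"dz":-0.135,"roll":0},
  {"fingers":1,"dx":0,"dy":0,"dz":-0.135,"roll":0},
])

```text
time: 23.1
tool_pos: [0.5802, -0.2005, 0.1623]
tcp_rot: [-2.215, -2.227, 0.001]
wrist_force: [0.3, -0.1, -2.9]
width: 0.769
grip_force: 45.6
```

```bash
cat > up.py <<'E'
from h import *
import sys
z=float(sys.argv[1]); c=(.638,.016); s=read_state(); print("w",s["width"],"grip",s["grip_force"])
for n in("top","side"): print(n,rim(cloud(n)[1],c,z-.008,z+.012))
plan(.639,.0155,z+.07,0)
E
python3 up.py .092
```

```text
w 0.7687960309497169 grip 45.587308555841446
top [6.397e-01 1.510e-02 3.290e-02 9.190e-02 1.090e+02]
side [ 0.661   0.0181  0.0217  0.0912 18.    ]
d [ 0.2151  0.0611 -0.0017] cur y-angle 0.3 roll 0.3 q6 -0.38 tcp [ 0.5791 -0.2     0.1602] tz [-0.004  0.002 -1.   ] t 23.2
```

step_arm([
  {"fingers":1,"dx":0.05,"dy":0.014,"dz":0,"roll":0},
  {"fingers":1,"dx":0.1,"dy":0.028,"dz":0,"roll":0},
  {"fingers":1,"dx":0.15,"dy":0.042,"dz":0,"roll":0},
  {"fingers":1,"dx":0.195,"dy":0.055,"dz":0,"roll":0},
  {"fingers":1,"dx":0.215,"dy":0.059,"dz":0,"roll":0},
  {"fingers":1,"dx":0.215,"dy":0.059,"dz":0,"roll":0},
  {"fingers":1,"dx":0.215,"dy":0.059,"dz":0,"roll":0},
])

```text
time: 24.08
tool_pos: [0.6379, 0.0136, 0.1617]
tcp_rot: [-2.215, -2.226, 0.003]
wrist_force: [-0.3, -0.9, -1.6]
width: 0.766
grip_force: 45.6
```

```bash
python3 - <<'E'
from h import *
plan(.6393,.0153,.092,0); print(rim(cloud("side")[1],(.638,.016),.08,.1))
E
```

```text
d [0.0018 0.0015 0.0697] cur y-angle 0.3 roll 0.3 q6 -0.02 tcp [0.6379 0.0136 0.1617] tz [-0.002 -0.001 -1.   ] t 24.075
[6.417e-01 1.230e-02 3.500e-02 8.820e-02 1.000e+02]
```

step_arm([
  {"fingers":1,"dx":0.0015,"dy":0.001,"dz":0.02,"roll":0},
  {"fingers":1,"dx":0.0015,"dy":0.001,"dz":0.04,"roll":0},
  {"fingers":1,"dx":0.0015,"dy":0.001,"dz":0.057,"roll":0},
  {"fingers":1,"dx":0.0015,"dy":0.001,"dz":0.067,"roll":0},
  {"fingers":1,"dx":0.0015,"dy":0.001,"dz":0.071,"roll":0},
  {"fingers":1,"dx":0.0015,"dy":0.001,"dz":0.071,"roll":0},
])

```text
time: 24.88
tool_pos: [0.6401, 0.0162, 0.0923]
tcp_rot: [2.215, 2.227, 0.001]
wrist_force: [-1.2, -0.9, 0.3]
width: 0.765
grip_force: 45.7
```

step_arm([
  {"fingers":-1,"dx":0,"dy":0,"dz":0,"roll":0},
  {"fingers":-1,"dx":0,"dy":0,"dz":0,"roll":0},
  {"fingers":-1,"dx":0,"dy":0,"dz":0,"roll":0},
  {"fingers":-1,"dx":0,"dy":0,"dz":-0.04,"roll":0},
  {"fingers":-1,"dx":0,"dy":0,"dz":-0.09,"roll":0},
  {"fingers":-1,"dx":0,"dy":0,"dz":-0.1,"roll":0},
  {"fingers":-1,"dx":0,"dy":0,"dz":-0.1,"roll":0},
])

```text
time: 25.75
tool_pos: [0.6404, 0.0162, 0.1929]
tcp_rot: [2.214, 2.226, 0.003]
wrist_force: [-0.4, -0.9, 0.3]
width: 1.0
grip_force: 0.0
```

```bash
python3 nxt.py .124 .451 -.188
```

```text
top stack [ 6.180e-01 -4.000e-03  9.600e-03  1.239e-01  1.300e+01] next [ 4.516e-01 -1.877e-01  3.320e-02  6.110e-02  1.120e+02]
side stack [6.410e-01 1.570e-02 3.700e-02 1.213e-01 9.600e+01] next [ 4.49e-01 -1.90e-01  3.59e-02  5.99e-02  1.14e+02]
wrist stack [6.391e-01 1.740e-02 3.300e-02 1.233e-01 1.970e+03]
d [-0.2032 -0.1883  0.0262] cur y-angle 0.3 roll 0.3 q6 -0.02 tcp [0.6383 0.0163 0.1895] tz [-0.004  0.    -1.   ] t 25.9
```

Seated (rim 0.1235). Next cup D at (0.451,-0.188).

step_arm([
  {"fingers":-1,"dx":-0.04,"dy":-0.037,"dz":0,"roll":0},
  {"fingers":-1,"dx":-0.08,"dy":-0.074,"dz":0,"roll":0},
  {"fingers":-1,"dx":-0.12,"dy":-0.111,"dz":0,"roll":0},
  {"fingers":-1,"dx":-0.16,"dy":-0.15,"dz":0.01,"roll":0},
  {"fingers":-1,"dx":-0.204,"dy":-0.188,"dz":0.026,"roll":0},
  {"fingers":-1,"dx":-0.204,"dy":-0.188,"dz":0.026,"roll":0},
  {"fingers":-1,"dx":-0.204,"dy":-0.188,"dz":0.026,"roll":0},
])

```text
time: 26.78
tool_pos: [0.4524, -0.1886, 0.1647]
tcp_rot: [-2.215, -2.225, 0.0]
wrist_force: [0.6, 0.3, -0.9]
width: 1.001
grip_force: 0.0
```

```bash
python3 - <<'E'
from h import *
im,P=cloud("wrist"); c=(.451,-.1882); print(rim(P,c,.055,.075))
plan(*c,.028,0)
E
```

```text
[ 4.506e-01 -1.876e-01  3.300e-02  6.140e-02  1.382e+03]
d [-0.     -0.0021  0.1373] cur y-angle 0.3 roll 0.3 q6 -0.45 tcp [ 0.4531 -0.1883  0.1653] tz [-0.001  0.001 -1.   ] t 26.825
```

step_arm([
  {"fingers":-1,"dx":0,"dy":-0.0015,"dz":0.06,"roll":0},
  {"fingers":-1,"dx":0,"dy":-0.0015,"dz":0.11,"roll":0},
  {"fingers":-1,"dx":0,"dy":-0.0015,"dz":0.137,"roll":0},
  {"fingers":-1,"dx":0,"dy":-0.0015,"dz":0.137,"roll":0},
  {"fingers":1,"dx":0,"dy":-0.0015,"dz":0.137,"roll":0},
  {"fingers":1,"dx":0,"dy":-0.0015,"dz":0.137,"roll":0},
  {"fingers":1,"dx":0,"dy":-0.0015,"dz":0.137,"roll":0},
  {"fingers":1,"dx":0,"dy":-0.0015,"dz":0.137,"roll":0},
])

```text
time: 27.82
tool_pos: [0.4534, -0.1895, 0.0308]
tcp_rot: [2.213, 2.225, 0.003]
wrist_force: [0.6, 1.4, 8.3]
width: 0.771
grip_force: 45.3
```

step_arm([
  {"fingers":1,"dx":0,"dy":0,"dz":-0.03,"roll":0},
  {"fingers":1,"dx":0,"dy":0,"dz":-0.08,"roll":0},
  {"fingers":1,"dx":0,"dy":0,"dz":-0.13,"roll":0},
  {"fingers":1,"dx":0,"dy":0,"dz":-0.167,"roll":0},
  {"fingers":1,"dx":0,"dy":0,"dz":-0.167,"roll":0},
  {"fingers":1,"dx":0,"dy":0,"dz":-0.167,"roll":0},
])

```text
time: 28.58
tool_pos: [0.4504, -0.1885, 0.1946]
tcp_rot: [-2.214, -2.226, 0.001]
wrist_force: [-0.6, -0.2, -1.9]
width: 0.767
grip_force: 45.5
```

```bash
python3 up.py .124
```

```text
w 0.7665104020206923 grip 45.503792306408286
top [6.397e-01 1.750e-02 3.290e-02 1.239e-01 1.170e+02]
side [6.409e-01 1.550e-02 3.690e-02 1.217e-01 9.400e+01]
d [ 0.2026  0.1903 -0.0009] cur y-angle 0.3 roll 0.3 q6 -0.45 tcp [ 0.4498 -0.1881  0.1934] tz [-0.004  0.002 -1.   ] t 28.675
```

step_arm([
  {"fingers":1,"dx":0.04,"dy":0.037,"dz":0,"roll":0},
  {"fingers":1,"dx":0.08,"dy":0.074,"dz":0,"roll":0},
  {"fingers":1,"dx":0.12,"dy":0.111,"dz":0,"roll":0},
  {"fingers":1,"dx":0.16,"dy":0.148,"dz":0,"roll":0},
  {"fingers":1,"dx":0.19,"dy":0.175,"dz":0,"roll":0},
  {"fingers":1,"dx":0.205,"dy":0.189,"dz":0,"roll":0},
  {"fingers":1,"dx":0.205,"dy":0.189,"dz":0,"roll":0},
  {"fingers":1,"dx":0.205,"dy":0.189,"dz":0,"roll":0},
])

```text
time: 29.68
tool_pos: [0.638, 0.0163, 0.1947]
tcp_rot: [-2.215, -2.226, 0.003]
wrist_force: [-0.2, -0.3, -1.7]
width: 0.77
grip_force: 45.6
```

```bash
python3 - <<'E'
from h import *
plan(.6395,.0165,.123,0); print(rim(cloud("side")[1],(.638,.016),.112,.132))
E
```

```text
d [0.0002 0.0017 0.0717] cur y-angle 0.3 roll 0.3 q6 -0.02 tcp [0.638  0.0163 0.1947] tz [-0.002 -0.001 -1.   ] t 29.675
[6.402e-01 1.440e-02 3.630e-02 1.192e-01 1.130e+02]
```

step_arm([
  {"fingers":1,"dx":0,"dy":0.0015,"dz":0.02,"roll":0},
  {"fingers":1,"dx":0,"dy":0.0015,"dz":0.04,"roll":0},
  {"fingers":1,"dx":0,"dy":0.0015,"dz":0.057,"roll":0},
  {"fingers":1,"dx":0,"dy":0.0015,"dz":0.067,"roll":0},
  {"fingers":1,"dx":0,"dy":0.0015,"dz":0.071,"roll":0},
  {"fingers":1,"dx":0,"dy":0.0015,"dz":0.071,"roll":0},
])

```text
time: 30.48
tool_pos: [0.6411, 0.0173, 0.1251]
tcp_rot: [2.215, 2.227, 0.001]
wrist_force: [-0.1, -0.1, -1.3]
width: 0.772
grip_force: 45.6
```

step_arm([
  {"fingers":-1,"dx":0,"dy":0,"dz":0,"roll":0},
  {"fingers":-1,"dx":0,"dy":0,"dz":0,"roll":0},
  {"fingers":-1,"dx":0,"dy":0,"dz":0,"roll":0},
  {"fingers":-1,"dx":0,"dy":0,"dz":-0.04,"roll":0},
  {"fingers":-1,"dx":0,"dy":0,"dz":-0.09,"roll":0},
  {"fingers":-1,"dx":0,"dy":0,"dz":-0.1,"roll":0},
  {"fingers":-1,"dx":0,"dy":0,"dz":-0.1,"roll":0},
])

```text
time: 31.35
tool_pos: [0.6413, 0.0172, 0.2259]
tcp_rot: [2.214, 2.226, 0.003]
wrist_force: [-0.2, 0.1, 0.5]
width: 0.993
grip_force: 0.0
```

```bash
python3 nxt.py .156 .458 -.313
```

```text
top stack [6.179e-01 6.700e-03 1.810e-02 1.562e-01 1.700e+01] next [ 4.582e-01 -3.125e-01  3.320e-02  6.060e-02  1.230e+02]
side stack [6.430e-01 1.500e-02 3.590e-02 1.544e-01 9.100e+01] next [ 4.581e-01 -3.140e-01  3.460e-02  5.990e-02  1.310e+02]
wrist stack [6.402e-01 1.820e-02 3.320e-02 1.553e-01 1.958e+03]
d [-0.3292 -0.1832  0.0271] cur y-angle 0.3 roll 0.3 q6 -0.02 tcp [0.6394 0.0172 0.2225] tz [-0.004  0.    -1.   ] t 31.5
```

Seated (rim 0.156). Next cup E.

step_arm([
  {"fingers":-1,"dx":-0.05,"dy":-0.028,"dz":0,"roll":0},
  {"fingers":-1,"dx":-0.1,"dy":-0.055,"dz":0,"roll":0},
  {"fingers":-1,"dx":-0.15,"dy":-0.083,"dz":0,"roll":0},
  {"fingers":-1,"dx":-0.2,"dy":-0.11,"dz":0.01,"roll":0},
  {"fingers":-1,"dx":-0.25,"dy":-0.138,"dz":0.03,"roll":0},
  {"fingers":-1,"dx":-0.3,"dy":-0.165,"dz":0.05,"roll":0},
  {"fingers":-1,"dx":-0.33,"dy":-0.183,"dz":0.06,"roll":0},
  {"fingers":-1,"dx":-0.33,"dy":-0.183,"dz":0.06,"roll":0},
])

```text
time: 32.5
tool_pos: [0.4565, -0.3144, 0.1616]
tcp_rot: [-2.216, -2.219, 0.002]
wrist_force: [-0.1, 1.1, 0.1]
width: 0.995
grip_force: 0.0
```

```bash
python3 - <<'E'
from h import *
im,P=cloud("wrist"); c=(.4575,-.313); print(rim(P,c,.055,.075))
plan(*c,.028,0)
E
```

```text
[ 4.568e-01 -3.128e-01  3.310e-02  6.140e-02  1.417e+03]
d [2.000e-04 1.000e-04 1.346e-01] cur y-angle 0.2 roll 0.2 q6 -0.65 tcp [ 0.4579 -0.3136  0.1625] tz [-0.003  0.003 -1.   ] t 32.55
```

step_arm([
  {"fingers":-1,"dx":0.0005,"dy":0,"dz":0.06,"roll":0},
  {"fingers":-1,"dx":0.0005,"dy":0,"dz":0.11,"roll":0},
  {"fingers":-1,"dx":0.0005,"dy":0,"dz":0.134,"roll":0},
  {"fingers":-1,"dx":0.0005,"dy":0,"dz":0.134,"roll":0},
  {"fingers":1,"dx":0.0005,"dy":0,"dz":0.134,"roll":0},
  {"fingers":1,"dx":0.0005,"dy":0,"dz":0.134,"roll":0},
  {"fingers":1,"dx":0.0005,"dy":0,"dz":0.134,"roll":0},
  {"fingers":1,"dx":0.0005,"dy":0,"dz":0.134,"roll":0},
])

```text
time: 33.55
tool_pos: [0.4612, -0.3141, 0.0328]
tcp_rot: [2.213, 2.225, 0.002]
wrist_force: [0.6, 1.5, 6.0]
width: 0.762
grip_force: 45.3
```

step_arm([
  {"fingers":1,"dx":0,"dy":0,"dz":-0.03,"roll":0},
  {"fingers":1,"dx":0,"dy":0,"dz":-0.08,"roll":0},
  {"fingers":1,"dx":0,"dy":0,"dz":-0.13,"roll":0},
  {"fingers":1,"dx":0,"dy":0,"dz":-0.18,"roll":0},
  {"fingers":1,"dx":0,"dy":0,"dz":-0.198,"roll":0},
  {"fingers":1,"dx":0,"dy":0,"dz":-0.198,"roll":0},
  {"fingers":1,"dx":0,"dy":0,"dz":-0.198,"roll":0},
])

```text
time: 34.42
tool_pos: [0.4581, -0.3123, 0.2258]
tcp_rot: [-2.212, -2.224, 0.001]
wrist_force: [0.5, -0.6, -2.4]
width: 0.766
grip_force: 45.6
```

```bash
python3 up.py .156
```

```text
w 0.766378288028359 grip 45.63439613208175
top [6.411e-01 1.840e-02 3.300e-02 1.557e-01 1.260e+02]
side [6.425e-01 1.600e-02 3.840e-02 1.535e-01 9.400e+01]
d [ 3.268e-01  1.826e-01 -1.000e-04] cur y-angle 0.3 roll 0.3 q6 -0.65 tcp [ 0.4582 -0.3123  0.2256] tz [-0.004  0.003 -1.   ] t 34.525
```

step_arm([
  {"fingers":1,"dx":0.05,"dy":0.028,"dz":0,"roll":0},
  {"fingers":1,"dx":0.1,"dy":0.056,"dz":0,"roll":0},
  {"fingers":1,"dx":0.15,"dy":0.084,"dz":0,"roll":0},
  {"fingers":1,"dx":0.2,"dy":0.112,"dz":0,"roll":0},
  {"fingers":1,"dx":0.25,"dy":0.14,"dz":0,"roll":0},
  {"fingers":1,"dx":0.295,"dy":0.165,"dz":0,"roll":0},
  {"fingers":1,"dx":0.3285,"dy":0.1835,"dz":0,"roll":0},
  {"fingers":1,"dx":0.3285,"dy":0.1835,"dz":0,"roll":0},
])

```text
time: 35.52
tool_pos: [0.6412, 0.019, 0.2262]
tcp_rot: [-2.209, -2.23, 0.003]
wrist_force: [0.1, -0.0, -1.9]
width: 0.767
grip_force: 45.7
```

step_arm([
  {"fingers":1,"dx":0,"dy":0,"dz":0,"roll":0},
  {"fingers":1,"dx":0,"dy":0,"dz":0,"roll":0},
])

```text
time: 35.78
tool_pos: [0.6405, 0.0151, 0.2279]
tcp_rot: [-2.216, -2.226, 0.002]
wrist_force: [-0.3, 0.6, -2.2]
width: 0.765
grip_force: 45.7
```

```bash
python3 - <<'E'
from h import *
plan(.640,.0172,.1565,0); print(rim(cloud("side")[1],(.638,.016),.144,.164))
E
```

```text
d [ 0.0021 -0.0003  0.0714] cur y-angle 0.2 roll 0.2 q6 -0.02 tcp [0.6405 0.0151 0.2279] tz [-0.002 -0.    -1.   ] t 35.775
[6.441e-01 1.570e-02 3.620e-02 1.516e-01 1.050e+02]
```

step_arm([
  {"fingers":1,"dx":0.0015,"dy":0,"dz":0.02,"roll":0},
  {"fingers":1,"dx":0.0015,"dy":0,"dz":0.04,"roll":0},
  {"fingers":1,"dx":0.0015,"dy":0,"dz":0.057,"roll":0},
  {"fingers":1,"dx":0.0015,"dy":0,"dz":0.067,"roll":0},
  {"fingers":1,"dx":0.0015,"dy":0,"dz":0.071,"roll":0},
  {"fingers":1,"dx":0.0015,"dy":0,"dz":0.071,"roll":0},
])

```text
time: 36.58
tool_pos: [0.6414, 0.0177, 0.1587]
tcp_rot: [2.215, 2.228, 0.0]
wrist_force: [-3.4, 0.1, 3.1]
width: 0.766
grip_force: 46.2
```

step_arm([
  {"fingers":-1,"dx":0,"dy":0,"dz":0,"roll":0},
  {"fingers":-1,"dx":0,"dy":0,"dz":0,"roll":0},
  {"fingers":-1,"dx":0,"dy":0,"dz":0,"roll":0},
  {"fingers":-1,"dx":0,"dy":0,"dz":-0.04,"roll":0},
  {"fingers":-1,"dx":0,"dy":0,"dz":-0.09,"roll":0},
  {"fingers":-1,"dx":0,"dy":0,"dz":-0.1,"roll":0},
  {"fingers":-1,"dx":0,"dy":0,"dz":-0.1,"roll":0},
])

```text
time: 37.45
tool_pos: [0.6418, 0.0177, 0.2588]
tcp_rot: [2.214, 2.226, 0.002]
wrist_force: [-0.2, 0.5, -0.7]
width: 0.999
grip_force: 0.0
```

```bash
python3 nxt.py .188 .603 -.320
```

```text
top stack [6.189e-01 6.700e-03 1.920e-02 1.882e-01 1.700e+01] next [ 6.034e-01 -3.192e-01  3.350e-02  6.090e-02  1.210e+02]
side stack [6.411e-01 1.630e-02 3.670e-02 1.853e-01 9.500e+01] next [ 6.024e-01 -3.215e-01  3.530e-02  5.980e-02  1.250e+02]
wrist stack [6.407e-01 1.820e-02 3.300e-02 1.872e-01 1.931e+03]
d [-0.3375 -0.0388  0.0275] cur y-angle 0.3 roll 0.3 q6 -0.02 tcp [0.64   0.0177 0.2554] tz [-0.004  0.    -1.   ] t 37.6
```

Seated (rim 0.188). Last cup C.

step_arm([
  {"fingers":-1,"dx":-0.05,"dy":-0.006,"dz":0,"roll":0},
  {"fingers":-1,"dx":-0.1,"dy":-0.012,"dz":0,"roll":0},
  {"fingers":-1,"dx":-0.15,"dy":-0.018,"dz":0.01,"roll":0},
  {"fingers":-1,"dx":-0.2,"dy":-0.024,"dz":0.03,"roll":0},
  {"fingers":-1,"dx":-0.25,"dy":-0.03,"dz":0.06,"roll":0},
  {"fingers":-1,"dx":-0.3,"dy":-0.036,"dz":0.08,"roll":0},
  {"fingers":-1,"dx":-0.338,"dy":-0.0385,"dz":0.095,"roll":0},
  {"fingers":-1,"dx":-0.338,"dy":-0.0385,"dz":0.095,"roll":0},
])

```text
time: 38.6
tool_pos: [0.6017, -0.3221, 0.1582]
tcp_rot: [-2.215, -2.219, 0.004]
wrist_force: [0.4, 1.7, 0.4]
width: 1.003
grip_force: 0.0
```

```bash
python3 - <<'E'
from h import *
im,P=cloud("wrist"); c=(.6028,-.320); print(rim(P,c,.055,.075))
plan(*c,.028,0)
E
```

```text
[ 6.025e-01 -3.199e-01  3.290e-02  6.140e-02  1.461e+03]
d [0.0004 0.0007 0.1316] cur y-angle 0.2 roll 0.2 q6 -0.53 tcp [ 0.6027 -0.3208  0.1596] tz [-0.004  0.003 -1.   ] t 38.65
```

step_arm([
  {"fingers":-1,"dx":0.001,"dy":0,"dz":0.06,"roll":0},
  {"fingers":-1,"dx":0.001,"dy":0,"dz":0.11,"roll":0},
  {"fingers":-1,"dx":0.001,"dy":0,"dz":0.131,"roll":0},
  {"fingers":-1,"dx":0.001,"dy":0,"dz":0.131,"roll":0},
  {"fingers":1,"dx":0.001,"dy":0,"dz":0.131,"roll":0},
  {"fingers":1,"dx":0.001,"dy":0,"dz":0.131,"roll":0},
  {"fingers":1,"dx":0.001,"dy":0,"dz":0.131,"roll":0},
  {"fingers":1,"dx":0.001,"dy":0,"dz":0.131,"roll":0},
])

```text
time: 39.65
tool_pos: [0.6069, -0.3207, 0.0352]
tcp_rot: [2.212, 2.224, 0.003]
wrist_force: [0.4, 0.8, 6.7]
width: 0.748
grip_force: 45.6
```

step_arm([
  {"fingers":1,"dx":0,"dy":0,"dz":-0.03,"roll":0},
  {"fingers":1,"dx":0,"dy":0,"dz":-0.08,"roll":0},
  {"fingers":1,"dx":0,"dy":0,"dz":-0.13,"roll":0},
  {"fingers":1,"dx":0,"dy":0,"dz":-0.18,"roll":0},
  {"fingers":1,"dx":0,"dy":0,"dz":-0.23,"roll":0},
  {"fingers":1,"dx":0,"dy":0,"dz":-0.23,"roll":0},
  {"fingers":1,"dx":0,"dy":0,"dz":-0.23,"roll":0},
])

```text
time: 40.52
tool_pos: [0.6042, -0.3193, 0.2614]
tcp_rot: [-2.215, -2.227, 0.0]
wrist_force: [-1.1, -0.3, -2.1]
width: 0.745
grip_force: 45.0
```

```bash
python3 up.py .188
```

```text
w 0.7449919190550136 grip 44.9725404381752
top [6.412e-01 1.820e-02 3.280e-02 1.876e-01 1.300e+02]
side None
d [0.3341 0.0375 0.0016] cur y-angle 0.3 roll 0.3 q6 -0.53 tcp [ 0.6033 -0.3188  0.259 ] tz [-0.004  0.002 -1.   ] t 40.625
```

The opening is 2 mm narrower than on the other grasps, so I'll check how the cup sits in the grip.

```bash
python3 - <<'E'
from h import *
s=read_state();o=s["tool_pos"]
im,P=cloud("wrist"); cv2.imwrite("pics/w3.png",im)
S=cloud("side"); 
for n,Q in(("w",P),("s",S[1])):
    for z0,z1 in((.015,.024),(.024,.034),(.034,.045)): print(n,z0,rim(Q,o[:2],o[2]+z0,o[2]+z1,.05))
p=proj("side",o); u,v=int(p[0]),int(p[1]); b=S[0][max(0,v-60):v+60,max(0,u-60):u+60]
cv2.imwrite("pics/c7.png",np.hstack([cv2.resize(im,(480,360)),cv2.resize(b,(320,360))]))
E
```

```text
w 0.015 [ 6.024e-01 -3.122e-01  4.570e-02  2.787e-01  3.620e+03]
w 0.024 [ 6.026e-01 -3.124e-01  4.570e-02  2.855e-01  5.349e+03]
w 0.034 [ 6.024e-01 -3.121e-01  4.580e-02  2.993e-01  1.796e+03]
s 0.015 [ 6.035e-01 -3.259e-01  4.470e-02  2.787e-01  1.210e+02]
s 0.024 [ 6.033e-01 -3.263e-01  4.440e-02  2.856e-01  1.060e+02]
s 0.034 [ 0.6034 -0.3261  0.0442  0.298  30.    ]
```

View pics/c7.png

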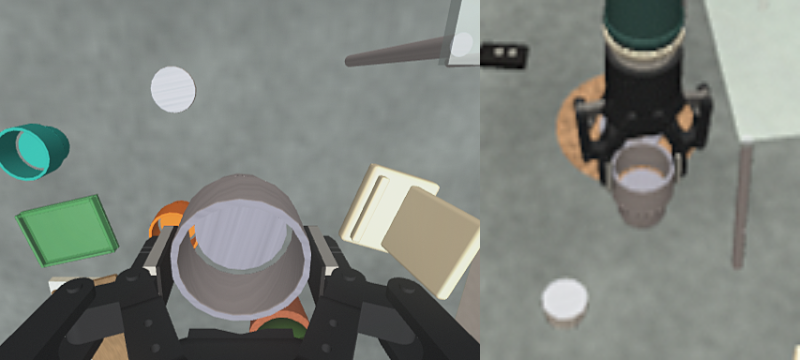

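```bash
python3 - <<'E'
from h import *
o=read_state()["tool_pos"]; im,P=cloud("wrist")
Q=P[190:345,200:315].reshape(-1,3); Q=Q[np.isfinite(Q[:,0])]; Q=Q[(np.hypot(Q[:,0]-o[0],Q[:,1]-o[1])<.05)&(Q[:,2]>.22)&(Q[:,2]<.31)]
zt=np.percentile(Q[:,2],99.5); r=Q[Q[:,2]>zt-.003]; print("ztop-tcp",zt-o[2],circ(r[:,:2]),r.min(0),r.max(0),len(r)); 
A=np.c_[r[:,:2]-o[:2],np.ones(len(r))]; print("tilt",np.linalg.lstsq(A,r[:,2],rcond=None)[0]); print(o)
E
```

```text
ztop-tcp 0.02742725417791725 (np.float64(0.6026249622491512), np.float64(-0.3182086097394309), np.float64(0.03058492398178977)) [ 0.5772121  -0.35190949  0.28338694] [ 0.62850313 -0.28543456  0.28715953] 2484
tilt [-0.00538397  0.00505767  0.28511568]
[ 0.60347146 -0.31884169  0.25895286]
```

The cup is level and centred in the grip.

step_arm([
  {"fingers":1,"dx":0.05,"dy":0.006,"dz":0,"roll":0},
  {"fingers":1,"dx":0.1,"dy":0.012,"dz":0,"roll":0},
  {"fingers":1,"dx":0.15,"dy":0.018,"dz":0,"roll":0},
  {"fingers":1,"dx":0.2,"dy":0.023,"dz":0,"roll":0},
  {"fingers":1,"dx":0.25,"dy":0.029,"dz":0,"roll":0},
  {"fingers":1,"dx":0.3,"dy":0.035,"dz":0,"roll":0},
  {"fingers":1,"dx":0.336,"dy":0.038,"dz":0,"roll":0},
  {"fingers":1,"dx":0.336,"dy":0.038,"dz":0,"roll":0},
])

```text
time: 41.78
tool_pos: [0.6403, 0.0196, 0.2605]
tcp_rot: [-2.21, -2.23, 0.001]
wrist_force: [0.6, 0.2, -1.9]
width: 0.746
grip_force: 44.9
```

step_arm([
  {"fingers":1,"dx":0,"dy":0,"dz":0,"roll":0},
  {"fingers":1,"dx":0,"dy":0,"dz":0,"roll":0},
])

```text
time: 42.02
tool_pos: [0.6406, 0.0156, 0.2614]
tcp_rot: [-2.217, -2.226, 0.001]
wrist_force: [0.6, 0.0, -2.2]
width: 0.745
grip_force: 44.9
```

```bash
python3 - <<'E'
from h import *
plan(.6405,.0175,.193,0); print(rim(cloud("side")[1],(.638,.016),.176,.196))
E
```

```text
d [ 0.002  -0.      0.0684] cur y-angle 0.2 roll 0.2 q6 -0.02 tcp [0.6406 0.0156 0.2614] tz [-0.001 -0.    -1.   ] t 42.025
[6.404e-01 1.430e-02 3.550e-02 1.829e-01 1.160e+02]
```

step_arm([
  {"fingers":1,"dx":0.0015,"dy":0,"dz":0.02,"roll":0},
  {"fingers":1,"dx":0.0015,"dy":0,"dz":0.04,"roll":0},
  {"fingers":1,"dx":0.0015,"dy":0,"dz":0.055,"roll":0},
  {"fingers":1,"dx":0.0015,"dy":0,"dz":0.063,"roll":0},
  {"fingers":1,"dx":0.0015,"dy":0,"dz":0.066,"roll":0},
  {"fingers":1,"dx":0.0015,"dy":0,"dz":0.066,"roll":0},
])

```text
time: 42.82
tool_pos: [0.641, 0.0183, 0.1961]
tcp_rot: [2.215, 2.227, 0.001]
wrist_force: [-0.6, 0.1, -2.2]
width: 0.745
grip_force: 45.0
```

Not touching yet (full weight still on the wrist), so I'll lower a little more.

step_arm([
  {"fingers":1,"dx":0,"dy":0,"dz":0.001,"roll":0},
  {"fingers":1,"dx":0,"dy":0,"dz":0.002,"roll":0},
  {"fingers":1,"dx":0,"dy":0,"dz":0.003,"roll":0},
  {"fingers":1,"dx":0,"dy":0,"dz":0.003,"roll":0},
])

```text
time: 43.32
tool_pos: [0.641, 0.0182, 0.1932]
tcp_rot: [2.215, 2.227, 0.001]
wrist_force: [1.0, -0.3, 0.4]
width: 0.75
grip_force: 45.0
```

Contact now (weight carried). Releasing and retreating.

step_arm([
  {"fingers":-1,"dx":0,"dy":0,"dz":0,"roll":0},
  {"fingers":-1,"dx":0,"dy":0,"dz":0,"roll":0},
  {"fingers":-1,"dx":0,"dy":0,"dz":0,"roll":0},
  {"fingers":-1,"dx":0,"dy":0,"dz":-0.04,"roll":0},
  {"fingers":-1,"dx":0,"dy":0,"dz":-0.08,"roll":0},
  {"fingers":-1,"dx":-0.05,"dy":-0.05,"dz":-0.08,"roll":0},
  {"fingers":-1,"dx":-0.1,"dy":-0.1,"dz":-0.08,"roll":0},
  {"fingers":-1,"dx":-0.15,"dy":-0.15,"dz":-0.08,"roll":0},
])

```text
time: 44.32
tool_pos: [0.5077, -0.1161, 0.2731]
tcp_rot: [2.213, 2.228, 0.0]
wrist_force: [-0.7, -1.5, 0.4]
width: 0.999
grip_force: 0.0
```

```bash
python3 look.py z; python3 - <<'E'
from h import *
for n in("top","side"):
    P=cloud(n)[1]; print(n,"top rim",rim(P,(.64,.017),.21,.23),"foot",rim(P,(.64,.017),.004,.012,.055))
t=cv2.imread("pics/top_z.png");s=cv2.imread("pics/side_z.png")
cv2.imwrite("pics/final.png",np.hstack([cv2.resize(t,(400,300)),cv2.resize(s[60:300,150:400],(400,300))]))
E
```

```text
A None None
B None None
C None None
D None None
E None None
coin [6.357e-01 1.600e-02 3.230e-02 6.130e-02 2.400e+01] [6.374e-01 9.700e-03 3.380e-02 6.390e-02 8.000e+01]
hook 576 24.314823 [0.39203743 0.29411021] [0.64591888 0.40882117] 0.0818885564155587 [0.00060478 0.08110555]
top top rim [6.408e-01 1.810e-02 3.300e-02 2.199e-01 1.500e+02] foot [6.362e-01 1.520e-02 5.270e-02 7.300e-03 2.040e+02]
side top rim [6.445e-01 1.530e-02 3.750e-02 2.171e-01 1.180e+02] foot [6.397e-01 1.620e-02 5.420e-02 6.800e-03 1.340e+02]
```

View pics/final.png

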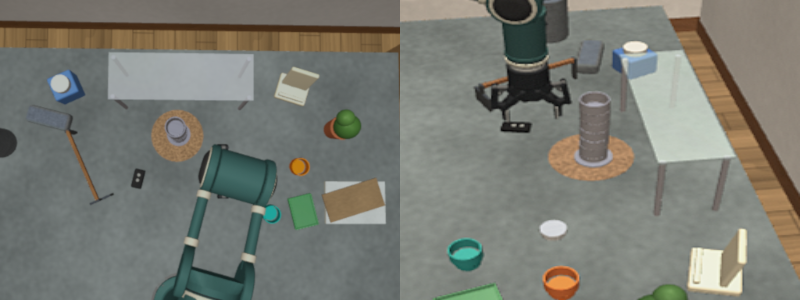

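The stack of five stands straight on the mat with its rim at 0.220 m, exactly the full nesting height. The hook is upright in its place.

step_arm([
  {"fingers":-1,"dx":0,"dy":0,"dz":0,"roll":0},
  {"fingers":-1,"dx":0,"dy":0,"dz":0,"roll":0},
  {"fingers":-1,"dx":0,"dy":0,"dz":0,"roll":0},
  {"fingers":-1,"dx":0,"dy":0,"dz":0,"roll":0},
])

```text
time: 45.02
tool_pos: [0.5092, -0.1146, 0.2726]
tcp_rot: [-2.214, -2.228, 0.0]
wrist_force: [0.2, 1.1, 0.7]
width: 0.998
grip_force: 0.0
```

```bash
python3 -c "
from h import *
print(rim(cloud('top')[1],(.64,.017),.21,.23)); print(finish_job())"
```

```text
[6.408e-01 1.800e-02 3.280e-02 2.196e-01 1.470e+02]
the job is handed in; nothing more can be done
None
```

The job is handed in at about 45 s of the 208 s allowed, with no verdict returned: the coin cup stands about 10 mm from the mat's centre with all five cups nested in it (stack rim measured at 0.220 m, the full height), and the hook stands upright where it started.

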